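Load valve cartridges into a transport case and lock it

TASK

Pack the solenoid valve cartridges lying on the bench into the blue transport case. Pull the orange guard plate straight up out of its slots in front of the bores and lay it flat in the steel tray, slide the red lock grip fully open, and slide every cartridge nose first into a bore of its own until it is fully home, so that only its grey connector stub stands out of the bore. When all are in, slide the lock grip back to its closed end stop; leave the piston, bearing and can alone.

Things in the scene. Friction and masses are not known exactly. Their poses are not given: they have to be found in the camera images.
- case: Blue case fixed to the bench with three level blind square bores side by side. Origin: bench level, under the middle of the mouth plane; +x points level into the bores, +y across them, z up. Block: x 0 to 130, y -70 to 70 mm, top at 83 mm, a 10 mm sight slot over each bore. Base plate 8 mm thick: x -26 to 134, y -92 to 92 mm. Guides: see guides.
- bore0 (a point): Middle of the mouth of the bore at y = -46 mm of the case, 58 mm above the bench; axes as the case. Each bore is 30 x 30 mm with a chamfered mouth and 120.5 mm deep, its floor 43 mm above the bench: a cartridge fully home has its coil block's rear face flush with the mouth and its 20 mm stub outside.
- bore1 (a point): Middle of the mouth of the centre bore (y = 0), 58 mm above the bench; axes as the case.
- bore2 (a point): Middle of the mouth of the bore at y = +46 mm of the case, 58 mm above the bench; axes as the case.
- guides (a point): Middle of the guard plate's seat: 15 mm in front of the mouth plane, 8 mm above the bench; axes as the case. At |y| 78 to 90 mm from here stand two black slotted guides, 16 mm thick along x, tops 36 mm above the bench, with slots 8 mm wide that hold the ends of the guard plate.
- lock (a joint): Yellow comb lock on the case, sliding along the case's y, about 3 N. 0 = closed end stop: a tooth 10 mm wide hangs 4 to 9 mm in front of the middle of each bore (59 to 88 mm above the bench, over the stub). 0.023 = open end stop: the teeth stand between the bores (shifted to +y). It cannot close past a coil block sticking out over 4 mm.
- lock_grip (a point): Red upright grip of the lock, 40 mm (case x) by 16 mm (case y), 88 to 128 mm above the bench; this point is on its middle, 113 mm above the bench. Pinch it across its 16 mm from above. It is 74 mm behind the mouth plane, at case y = -23 mm when closed and 0 when open; axes as the case.
- guard: Orange guard plate, loose, 0.12 kg, 5 mm thick, 166 mm wide, 92 mm high, plus a tab 50 mm wide standing 26 mm above the middle of its upper edge (118 mm in all). Origin: middle of the lower edge; x is the plate's normal, y along the width, z towards the tab. At the start it stands in the slots, lower edge 8 mm above the bench, x along the case's x.
- guard_tab (a point): Middle of the guard plate's tab, 105 mm from the lower edge; axes as the guard.
- guard_mid (a point): Point in the middle of the guard plate, 55 mm from the lower edge; axes as the guard.
- tray: Open steel tray with a black liner, fixed to the bench, outside 168 mm (its x) by 208 mm (its y) by 22 mm high, walls 4 mm, floor 5 mm. Origin: centre of the underside, z up.
- cart0: Solenoid valve cartridge, blue band, 0.22 kg, loose, 120 x 27 x 27 mm and a stub behind. Origin: centre of the underside; +x to the nose, z up; its axis is 13.5 mm above the origin. Square: black coil block x -60 to -10 mm, aluminium x -10 to 40 mm; steel nose cone, 27 to 12 mm across, x 40 to 60 mm; grey stub 20 mm wide, 12 mm high, x -80 to -60 mm. May be absent (None).
- cart1: Solenoid valve cartridge, green band, 0.22 kg, loose, 120 x 27 x 27 mm and a stub behind. Origin: centre of the underside; +x to the nose, z up; its axis is 13.5 mm above the origin. Square: black coil block x -60 to -10 mm, aluminium x -10 to 40 mm; steel nose cone, 27 to 12 mm across, x 40 to 60 mm; grey stub 20 mm wide, 12 mm high, x -80 to -60 mm. May be absent (None).
- cart2: Solenoid valve cartridge, red band, 0.22 kg, loose, 120 x 27 x 27 mm and a stub behind. Origin: centre of the underside; +x to the nose, z up; its axis is 13.5 mm above the origin. Square: black coil block x -60 to -10 mm, aluminium x -10 to 40 mm; steel nose cone, 27 to 12 mm across, x 40 to 60 mm; grey stub 20 mm wide, 12 mm high, x -80 to -60 mm. May be absent (None).
- nose0 (a point): Tip of the nose of cartridge 0: 60 mm ahead of the cartridge's middle, on its axis.
- nose1 (a point): Tip of the nose of cartridge 1: 60 mm ahead of the cartridge's middle, on its axis.
- nose2 (a point): Tip of the nose of cartridge 2: 60 mm ahead of the cartridge's middle, on its axis.
- piston: Bystander: aluminium piston standing on the bench, 52 mm across, 66 mm high. Origin: centre of the underside.
- bearing: Bystander: steel bearing ring lying on the bench, 68 mm across, 20 mm high. Origin: centre of the underside.
- can: Bystander: green spray can without a cap, 60 mm across, 130 mm high. Origin: centre of the underside.

How it is judged:
By the outcome, as a careful person would: the job done as asked, in the order asked, and still so for the second after the job is handed in, with the robot touching nothing.
Of cart0, cart1, cart2 only 2 to 3 are there at a start; the rules pass over those that are not, and their reading is None.
At some moment in a run one of cart0, cart1, cart2 may be knocked a few centimetres aside while the robot is not near it.
Once in a run the grip may slacken for a moment while it holds something.
It also fails if it takes over 208 s, if anything falls off the work surface, if the arm or the gripper's body presses on something with over 40 N, if the wrist force passes 120 N, or if a joint passes its speed limit or range.

ROBOT

A 6-joint arm with a two-finger parallel gripper is mounted at the origin on the work surface. World frame = base frame: x ahead of the robot, y to its left, z up, the work surface at z = 0. Lengths are in m, angles in rad, forces in N, time in s.
With the tool pointing down it reaches from about 0.375 to 0.9 m from the base axis. Payload 3.1 kg.
Tool frame: the origin (TCP) lies between the finger pads; the fingertips stand 11 mm ahead of it and the grasp point (between the pads) lies 8 mm behind it; z points along the fingers, y is the line along which they close (so a half turn about z gives the same grasp; the last joint's range is limited). The gripper opens to 85 mm and grips with 20 to 120 N. Pads are 22 mm wide; open, the fingers measure 114 mm over their backs; the gripper's body (76 mm by 85 mm) begins 54 mm behind the grasp point. The pads swing forward as they close: fully open they stand 13 mm farther back than shut.
Start: joints at [1.139, 0.527, 1.433, -0, 1.181, -0.178], TCP at [0.156, 0.605, 0.242] pointing down, gripper open.
Joint ranges: [-3.08, 3.08], [-0.75, 2.2], [0.22, 2.44], [-1.43, 4.57], [0, 2.65], [-2.85, 2.85]. Speed limits (rad/s): [2.79, 2.79, 3.14, 3.14, 3.14, 3.14].

INTERFACE

Orientations are given as a unit quaternion [x, y, z, w].
In Python, from plant import env gives the robot as it stands.
- The arm moves only by the tool send_rows, never from a script. Its argument "series" is a list that holds one entry, the list of rows, each a list of 7 numbers: the shift along the tool's x, y, z each as a share of 400 mm, from -1 to 1, then the turn, a rotation vector about the tool's x, y, z each as a share of 45 degrees, from -1 to 1, then the opening, from 0 (shut) to 1 (fully open). A call has 1 to 10 rows; each row is the pose to reach, as a shift and turn from the pose commanded when the call began, along the tool's axes at that moment; what a row does not reach only later rows make up. A row lasts 1/8 s, in which the tool goes at most 62.5 mm and 10.7 degrees, less where a joint would pass 70% of its speed; a pose out of reach is approached as far as the arm can. A call with a number of a shift or a turn outside -1 to 1 is refused whole. A call with a gripper value outside its range is refused whole. The fingers move at their own pace and stop on an object; "grip_force" is the grip in N (left out, the last holds). Time passes only in rows, so rows that repeat a pose let the fingers close. It gives the time, the measured TCP pose, the force, the opening and the grip force at its end, in the units of the state.
- env.get_obs(): the state, without advancing time (a new reading comes with each control period).
- env.capture(name): name is "scene" or "top" or "wrist"; returns a dict with "image" (420x560x3 uint8, blue, green, red), "K" (3x3 intrinsics, pixels), "dist" ([k1, k2, p1, p2, k3] as OpenCV has them; the pictures are not rectified), "R" (3x3) and "t" (3): a world point X has camera coordinates R X + t. Camera axes: x right, y down, z forward; pixel columns grow to the right and rows downward; lengths in m; the calibration is good to about 2 mm. A picture is of the moment at which its call begins. There is no depth.
- env.sign_off(): hands the job in; it is judged then, once.
Trained networks look in a picture, given as the dict that the camera call returned (one of the last four; its "shot" number tells which), for a name from the list of things; names that differ only in an ending like _2 or _b are one class to them, and where a whole thing is asked for, a point or a joint stands for the part that bears it (a point fixed in the world has none). Each returns a list of dicts, best first, with "confidence" (0 to 1); they miss things now and then, are a little off and sometimes report something else, mostly with a low value. They report only what shows in the picture. A call takes as long as a camera call.
- env.masks_of(picture, name): "pixels" (420x560 bool, what is visible of it) and "xy" ([column, row] as shares, 0 to 1, of the picture: columns of its width, rows of its height, amid what is visible of it).
- env.spot_point(picture, name): "xy" ([column, row] as shares, 0 to 1, of the picture: columns of its width, rows of its height: a listed point, or the origin of a listed thing).
The state is a dict: "time": time; "q": joint angles; "joint_velocities": joint speeds; "joint_efforts": joint torques, N m; "ee_pos": TCP position; "eef_rot": TCP orientation; "ft_force": force on the tool from outside, world axes, zero at the start; "torque": the same for the moment, N m; "gripper_width": finger opening in m; "grasp_force": force on a finger pad.
Only numpy, scipy, OpenCV 4.12 (cv2) and the standard library are available. Lean on these libraries where they do the work, as an engineer would, in place of code of your own. Each camera call takes 0.05 s, during which the arm holds its last target. There are 200 camera calls.

## Working session

There is one attempt and no reset: what is moved stays moved. The work goes in short steps, Python scripts to look and compute and a tool call to move; the robot and the scene stay as the last step left them, time stands still between calls to the robot, and variables do not carry over. Pictures are saved under pics/ and viewed, at most 14 in all, crops included, and the job is handed in when it is done.

Besides the shell and the picture viewer there is one more tool, called after ">>>" in YAML: its name, and indented under it one key for each argument. send_rows: Moves the arm, as the interface text tells. Shift numbers are shares of 400 mm and turn numbers shares of 45 degrees, none past 1 either way. Its arguments: {"type":"object","properties":{"series":{"type":"array"},"grip_force":{"type":"number"}},"required":["series"]}

```bash
ls; mkdir -p pics; cat > h.py <<'E'
import numpy as np, cv2
from plant import env
from scipy.spatial.transform import Rotation as Rot
def ray(p,xy):
    u=np.array([[xy[0]*560,xy[1]*420]],float)
    n=cv2.undistortPoints(u.reshape(1,1,2),np.array(p["K"],float),np.array(p["dist"],float)).ravel()
    R=np.array(p["R"]);t=np.array(p["t"])
    return -R.T@t, R.T@np.array([n[0],n[1],1])
def at_z(p,xy,z):
    o,d=ray(p,xy); return o+d*(z-o[2])/d[2]
def tri(obs):
    A=np.zeros((3,3));b=np.zeros(3)
    for p,xy in obs:
        o,d=ray(p,xy);d=d/np.linalg.norm(d);M=np.eye(3)-np.outer(d,d);A+=M;b+=M@o
    return np.linalg.solve(A,b)
def proj(p,X):
    return cv2.projectPoints(np.array(X,float).reshape(-1,1,3),cv2.Rodrigues(np.array(p["R"],float))[0],np.array(p["t"],float),np.array(p["K"],float),np.array(p["dist"],float))[0].reshape(-1,2)
E
python3 - <<'E'
from h import *
o=env.get_obs(); print({k:np.round(v,3) for k,v in o.items()})
P={n:env.capture(n) for n in ("scene","top","wrist")}
for n,p in P.items():
    cv2.imwrite(f"pics/a_{n}.png",p["image"]); print(n,np.round(-np.array(p["R"]).T@p["t"],3))
names=["case","bore0","bore1","bore2","guides","lock_grip","guard_tab","guard_mid","tray","cart0","cart1","cart2","nose0","nose1","nose2","piston","bearing","can"]
Z=dict(case=0,bore0=.058,bore1=.058,bore2=.058,guides=.008,lock_grip=.113,guard_tab=.113,guard_mid=.063,tray=0,cart0=0,cart1=0,cart2=0,nose0=.0135,nose1=.0135,nose2=.0135,piston=0,bearing=0,can=0)
for n in names:
    obs=[];s=n
    for c in ("scene","top"):
        r=env.spot_point(P[c],n)
        if r: 
            obs.append((P[c],r[0]["xy"])); s+=f" | {c} {r[0]['confidence']:.2f} px{np.round(np.array(r[0]['xy'])*[560,420],0)} z-> {np.round(at_z(P[c],r[0]['xy'],Z[n]),4)[:2]}"
    if len(obs)==2: s+=f" | tri {np.round(tri(obs),3)}"
    print(s)
a=np.hstack([P["scene"]["image"],P["top"]["image"]])
cv2.imwrite("pics/a.png",cv2.resize(a,(800,300),interpolation=cv2.INTER_AREA))
E
```

```text
pics
{'time': np.float64(0.0), 'q': array([ 1.14 ,  0.528,  1.434, -0.   ,  1.181, -0.178]), 'joint_velocities': array([-0.   , -0.001,  0.001,  0.001,  0.   ,  0.001]), 'joint_efforts': array([-1.0000e-03, -4.4235e+01, -1.7802e+01, -0.0000e+00,  9.0000e-03,
        0.0000e+00]), 'ee_pos': array([0.156, 0.604, 0.241]), 'eef_rot': array([ 0.126,  0.992, -0.001, -0.   ]), 'ft_force': array([ 0.938, -0.189, -0.124]), 'torque': array([-0.033,  0.037,  0.03 ]), 'grasp_force': np.float64(0.0), 'gripper_width': np.float64(0.085)}
scene [ 1.494 -0.068  0.85 ]
top [ 0.501 -0.008  1.206]
wrist [0.083 0.624 0.374]
case | scene 0.68 px[290. 225.] z-> [0.5662 0.0336] | top 0.72 px[263. 235.] z-> [0.5417 0.0306] | tri [ 0.543  0.034 -0.022]
bore0 | scene 0.79 px[296. 208.] z-> [0.5544 0.0512] | top 0.97 px[269. 217.] z-> [0.5874 0.0139] | tri [0.587 0.03  0.087]
bore1 | scene 0.79 px[296. 208.] z-> [0.5544 0.0512] | top 0.97 px[269. 217.] z-> [0.5874 0.0139] | tri [0.587 0.03  0.087]
bore2 | scene 0.79 px[296. 208.] z-> [0.5544 0.0512] | top 0.97 px[269. 217.] z-> [0.5874 0.0139] | tri [0.587 0.03
[... 1048 characters left out ...]
| scene 0.80 px[145. 200.] z-> [ 0.4381 -0.4327] | top 0.95 px[330. 212.] z-> [ 0.6035 -0.1466] | tri [ 0.619 -0.246  0.163]
nose1 | scene 0.80 px[145. 200.] z-> [ 0.4381 -0.4327] | top 0.95 px[330. 212.] z-> [ 0.6035 -0.1466] | tri [ 0.619 -0.246  0.163]
nose2 | scene 0.80 px[145. 200.] z-> [ 0.4381 -0.4327] | top 0.95 px[330. 212.] z-> [ 0.6035 -0.1466] | tri [ 0.619 -0.246  0.163]
piston | scene 0.97 px[237. 282.] z-> [ 0.7812 -0.1257] | top 0.97 px[323. 142.] z-> [ 0.7948 -0.1282] | tri [ 0.792 -0.126  0.013]
bearing | scene 0.76 px[173. 256.] z-> [ 0.6804 -0.3089] | top 0.97 px[390. 183.] z-> [ 0.6841 -0.3074] | tri [ 0.684 -0.307  0.003]
can | top 0.56 px[142. 173.] z-> [0.7065 0.3575]
```

View pics/a_top.png

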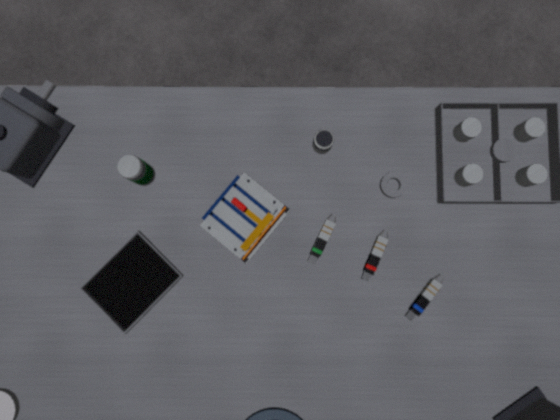

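View pics/a_scene.png

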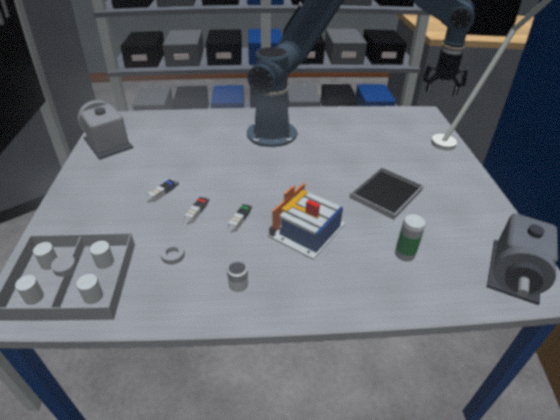

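Top view: case centred near (245,218) with the orange guard on its lower-right face. The cartridges are green (322,240), red (375,256) and blue (425,297), noses pointing up, and the tray is at (132,282). The scene view agrees. Next I refine these and plan the move to a viewing pose over the case.

```bash
cat >> h.py <<'E'
def down(yaw_y,tilt=0):
    "tool z down, tool y at world yaw (deg)"
    a=np.deg2rad(yaw_y);y=np.array([np.cos(a),np.sin(a),0]);z=np.array([0,0,-1.]);x=np.cross(y,z)
    return Rot.from_matrix(np.c_[x,y,z])
def plan(pos,R,p0=None,R0=None):
    "shares from pose (p0,R0) or the measured one to target"
    o=env.get_obs()
    p0=np.array(o["ee_pos"]) if p0 is None else np.array(p0)
    R0=Rot.from_quat(o["eef_rot"]) if R0 is None else R0
    s=R0.inv().apply(np.array(pos)-p0)/.4; r=(R0.inv()*R).as_rotvec()/np.deg2rad(45)
    print("shift",np.round(s,4),"turn",np.round(r,4),"rows>=",int(np.ceil(max(np.linalg.norm(s)*.4/.0625,np.linalg.norm(r)*45/10.7))))
E
python3 - <<'E'
from h import *
p=env.capture("top"); s=env.capture("scene")
for q,nm in ((p,"top"),(s,"scene")):
    for n,z in (("cart0",0),("nose0",.0135)):
        for r in env.spot_point(q,n): print(nm,n,round(r["confidence"],2),np.round(np.array(r["xy"])*[560,420]),np.round(at_z(q,r["xy"],z),4)[:2])
# case / tray rectangles from masks in top
for n,z in (("tray",.022),("case",.008),("guard",.1)):
    m=env.masks_of(p,n)[0]; c=max(cv2.findContours(m["pixels"].astype(np.uint8),0,2)[0],key=cv2.contourArea)
    w=np.array([at_z(p,(a/560,b/420),z)[:2] for a,b in c[:,0]],np.float32)
    print(n,m["confidence"],cv2.minAreaRect(w))
d=down(51)
plan([.36,.32,.30],d); plan([.53,.02,.30],d,[.36,.32,.30],d)
E
```

```text
top cart0 0.92 [428. 295.] [ 0.3874 -0.4013]
top cart0 0.8 [324. 234.] [ 0.5452 -0.1303]
top cart0 0.61 [375. 255.] [ 0.4919 -0.2659]
top cart0 0.4 [264. 234.] [0.5454 0.0276]
top nose0 0.85 [386. 232.] [ 0.5523 -0.2926]
top nose0 0.71 [334. 213.] [ 0.6018 -0.1552]
scene cart0 0.91 [163. 191.] [ 0.3759 -0.385 ]
scene cart0 0.71 [235. 224.] [ 0.5517 -0.1351]
scene cart0 0.69 [192. 215.] [ 0.5052 -0.272 ]
scene nose0 0.81 [186. 224.] [ 0.5606 -0.2841]
scene nose0 0.78 [232. 234.] [ 0.6089 -0.144 ]
scene nose0 0.63 [148. 199.] [ 0.4317 -0.4237]
tray 0.87 ((0.4209429919719696, 0.3702673614025116), (0.171975240111351, 0.21645799279212952), 45.60396194458008)
case 0.96 ((0.5967745780944824, 0.08981573581695557), (0.15352220833301544, 0.18393994867801666), 50.65701675415039)
guard 0.66 ((0.5450572967529297, 0.024477321654558182), (0.011877145618200302, 0.1611567884683609), 51.10993194580078)
shift [-0.6714 -0.5628 -0.1443] turn [-1.000e-04  0.000e+00  5.448e-01] rows>= 6
shift [-0.8023 -0.3154  0.    ] turn [0. 0. 0.] rows>= 6
```

>>> send_rows:
  series:
    - [[-0.67, -0.56, -0.144, 0, 0, 0.545, 0.6], [-0.67, -0.56, -0.144, 0, 0, 0.545, 0.6], [-0.67, -0.56, -0.144, 0, 0, 0.545, 0.6], [-0.67, -0.56, -0.144, 0, 0, 0.545, 0.6], [-0.67, -0.56, -0.144, 0, 0, 0.545, 0.6], [-0.67, -0.56, -0.144, 0, 0, 0.545, 0.6], [-0.67, -0.56, -0.144, 0, 0, 0.545, 0.6], [-0.67, -0.56, -0.144, 0, 0, 0.545, 0.6]]

```text
time: 3.4
ee_pos: [0.3594, 0.3214, 0.2999]
eef_rot: [0.334, 0.943, 0.0, -0.0]
ft_force: [0.3, 0.4, -0.5]
gripper_width: 0.0515
grasp_force: 0.0
```

>>> send_rows:
  series:
    - [[-0.8, -0.315, 0, 0, 0, 0, 0.6], [-0.8, -0.315, 0, 0, 0, 0, 0.6], [-0.8, -0.315, 0, 0, 0, 0, 0.6], [-0.8, -0.315, 0, 0, 0, 0, 0.6], [-0.8, -0.315, 0, 0, 0, 0, 0.6], [-0.8, -0.315, 0, 0, 0, 0, 0.6], [-0.8, -0.315, 0, 0, 0, 0, 0.6], [-0.8, -0.315, 0, 0, 0, 0, 0.6], [-0.8, -0.315, 0, 0, 0, 0, 0.6]]

```text
time: 4.53
ee_pos: [0.5282, 0.0237, 0.2998]
eef_rot: [0.333, 0.943, 0.0, -0.0]
ft_force: [0.2, 0.5, -0.3]
gripper_width: 0.0512
grasp_force: 0.0
```

```bash
python3 - <<'E'
from h import *
o=env.get_obs(); print(o["time"],o["ee_pos"],o["eef_rot"],o["ft_force"])
p=env.capture("wrist"); cv2.imwrite("pics/b.png",p["image"])
for n,z in (("guard_tab",.113),("guard_mid",.063),("lock_grip",.113),("bore1",.058),("guides",.008),("case",0)):
    for r in env.spot_point(p,n)[:3]: print(n,round(r["confidence"],2),np.round(np.array(r["xy"])*[560,420]),np.round(at_z(p,r["xy"],z),4)[:2])
E
```

```text
4.525 [0.5282387  0.02372079 0.29979925] [ 3.32671166e-01  9.43042768e-01  7.82286282e-05 -4.75994352e-04] [ 0.16211351  0.49641745 -0.26478611]
guard_tab 0.95 [288. 201.] [0.5472 0.0213]
guard_mid 0.63 [290. 184.] [0.5453 0.0273]
lock_grip 0.82 [384. 212.] [0.6148 0.0883]
bore1 0.89 [301. 143.] [0.5172 0.0646]
bore1 0.79 [304. 224.] [0.5947 0.0099]
guides 0.8 [288. 178.] [0.549  0.0237]
case 0.69 [197. 243.] [ 0.5425 -0.1312]
case 0.67 [301. 172.] [0.554  0.0406]
case 0.53 [310. 359.] [ 0.7946 -0.1287]
```

View pics/b.png

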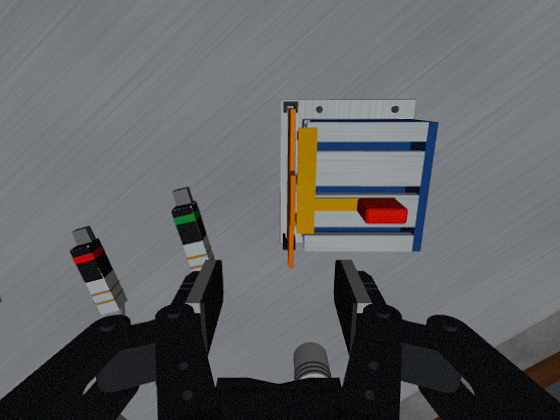

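The wrist view shows the guard edge-on at column 292 (rows 108–268) and the red grip near (383,210). The green cartridge is at (195,230) and the red one at (98,270). I'll fit the case pose by silhouette.

```bash
cat >> h.py <<'E'
from scipy.optimize import minimize
def tf(pose,P):
    x,y,a=pose;c,s=np.cos(a),np.sin(a);P=np.array(P,float)
    return np.c_[x+c*P[:,0]-s*P[:,1],y+s*P[:,0]+c*P[:,1],P[:,2]]
def box(x0,x1,y0,y1,z0,z1): return np.array([[x,y,z] for x in (x0,x1) for y in (y0,y1) for z in (z0,z1)])/1000
def render(p,pose,boxes):
    m=np.zeros((1680,2240),np.uint8)
    for b in boxes:
        q=proj(p,tf(pose,b))
        if not np.all(np.abs(q)<3000): continue
        h=cv2.convexHull(((q+.5)*4).astype(np.float32)).astype(np.int32); cv2.fillConvexPoly(m,h,255)
    return cv2.resize(m,(560,420),interpolation=cv2.INTER_AREA)/255.
def fit(items,pose0,step=(.006,.006,.03)):
    "items: (picture, observed mask float, boxes, weightmask or None)"
    B=lambda m:cv2.GaussianBlur(m,(0,0),1.5)
    obs=[(p,B(m.astype(float)),b) for p,m,b in items]
    f=lambda v:sum(((B(render(p,v,b))-m)**2).sum() for p,m,b in obs)
    s=np.vstack([pose0]+[np.array(pose0)+np.eye(3)[i]*step[i] for i in range(3)])
    r=minimize(f,pose0,method="Nelder-Mead",options=dict(initial_simplex=s,xatol=1e-5,fatol=1e-3,maxiter=200)); return r.x,r.fun
def hsvmask(p,lo,hi):
    h=cv2.cvtColor(p["image"],cv2.COLOR_BGR2HSV); return cv2.inRange(h,np.array(lo),np.array(hi))>0
E
cat > casefit.py <<'E'
from h import *
def near(m,p,c,r):
    k=np.zeros_like(m);q=proj(p,[c])[0].astype(int);k[max(0,q[1]-r):q[1]+r,max(0,q[0]-r):q[0]+r]=1;return m&k
def run(P,guard=True,ly=-23,p0=(.557,.0365,np.deg2rad(51))):
    G=[box(-17.5,-12.5,-83,83,8,100),box(-17.5,-12.5,-25,25,100,126)]
    L=[box(54,94,ly-8,ly+8,88,128)]
    out=[]
    for p in P:
        r=130 if p["K"][0][0]>0 else 100
        o=near(hsvmask(p,(4,150,60),(16,255,255)),p,(p0[0],p0[1],.06),120)
        red=near(hsvmask(p,(0,150,60),(3,255,255))|hsvmask(p,(172,150,60),(180,255,255)),p,(p0[0]+.06,p0[1]+.05,.1),60)
        it=[(p,red,L)]+([(p,o,G)] if guard else [])
        v,e=fit(it,p0); print(np.round(v[:2],4),np.round(np.rad2deg(v[2]),2),"res",round(e,1),"px",o.sum(),red.sum()); out.append(v)
    return out
E
python3 - <<'E'
from casefit import *
P=[env.capture("wrist"),env.capture("top")]
run(P); v=run(P[:1],p0=(.55,.03,.87))[0]
im=P[0]["image"].copy()
W=lambda b:[im.__setitem__((slice(None),),im)] 
for b in (box(-17.5,-12.5,-83,83,8,100),box(54,94,-31,-15,88,128),box(0,130,-70,70,0,83),box(-26,134,-92,92,0,8)):
    q=proj(P[0],tf(v,b))
    for i in range(8):
        for j in range(i):
            if bin(i^j).count("1")==1: cv2.line(im,tuple(int(k) for k in q[i]),tuple(int(k) for k in q[j]),(0,255,0),1)
cv2.imwrite("pics/c.png",cv2.resize(im[60:300,220:480],None,fx=2.4,fy=2.4,interpolation=cv2.INTER_CUBIC))
E
```

```text
[0.5505 0.0431] 52.11 res 325.5 px 932 971
[0.4935 0.0117] 66.86 res 141.0 px 6 1
[0.5502 0.0431] 51.83 res 326.1 px 932 971
```

View pics/c.png

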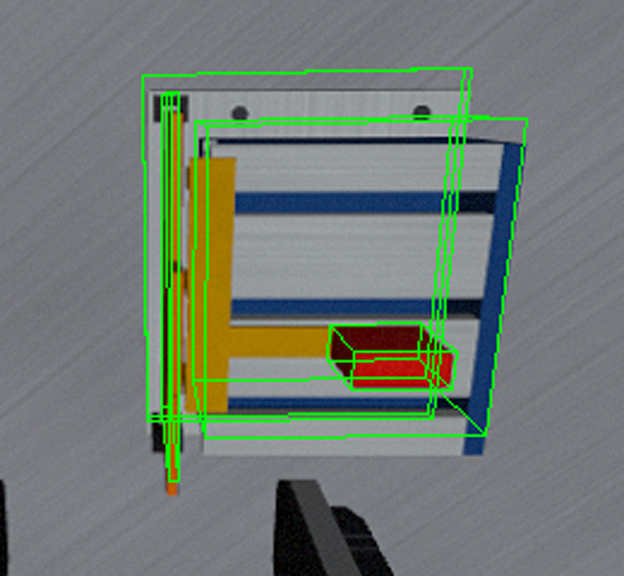

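Overlay check: the fit sits about 10 px too far up (+y), because the colour masks were incomplete. I'll refit on corners picked from the crop, and view the residual.

```bash
python3 - <<'E'
from h import *
from scipy.optimize import least_squares
p=env.capture("wrist")
M=np.array([[130,70,83],[130,-70,83],[0,-70,83],[0,70,83],[134,92,8],[-26,92,8],[-15,-83,100]])/1000
U=np.array([[526,143],[484,455],[203,456],[203,139],[470,91],[148,91],[173,494]])/2.4+[220,60]
f=lambda v:(proj(p,tf(v[:3],M)+np.r_[0,0,v[3] if len(v)>3 else 0])-U).ravel()
for v0 in ([.55,.037,.89],[.55,.037,.89,0]):
    r=least_squares(f,v0,loss="soft_l1"); print(np.round(r.x,4),np.rad2deg(r.x[2])); print(np.round(r.fun.reshape(-1,2),1).tolist())
v=r.x[:3]
# red grip: top face corners from crop
g=np.array([[329,325],[425,325],[455,352],[455,388],[355,388]])/2.4+[220,60]
for ly in (-23,-18,-13): print(ly,np.round((proj(p,tf(v,box(54,94,ly-8,ly+8,88,128)))-[220,60])*2.4).tolist())
h=cv2.cvtColor(p["image"],cv2.COLOR_BGR2HSV)
for u in ((292,130),(292,170),(292,200),(291,240),(307,180)): print(u,h[u[1],u[0]])
t=env.capture("top");h=cv2.cvtColor(t["image"],cv2.COLOR_BGR2HSV);print(h[205,238],h[238,260],h[232,270])
E
```

```text
[0.5565 0.0382 0.8909] 51.04413690284634
[[-0.1, -0.0], [-0.6, -0.4], [-0.0, -0.9], [3.1, 2.3], [0.6, -0.7], [-0.6, -0.0], [-0.4, 0.8]]
[5.564e-01 3.810e-02 8.910e-01 3.000e-04] 51.0515549735985
[[-0.1, -0.1], [-0.6, -0.4], [-0.0, -0.8], [3.1, 2.3], [0.6, -0.8], [-0.7, -0.1], [-0.5, 0.9]]
-23 [[326.0, 378.0], [348.0, 411.0], [329.0, 344.0], [351.0, 373.0], [416.0, 378.0], [449.0, 411.0], [420.0, 344.0], [454.0, 373.0]]
-18 [[327.0, 368.0], [349.0, 399.0], [330.0, 333.0], [352.0, 361.0], [418.0, 368.0], [451.0, 399.0], [421.0, 333.0], [455.0, 361.0]]
-13 [[328.0, 357.0], [350.0, 387.0], [330.0, 322.0], [353.0, 349.0], [419.0, 357.0], [452.0, 387.0], [422.0, 322.0], [457.0, 348.0]]
(292, 130) [ 16 223 190]
(292, 170) [ 12 255  83]
(292, 200) [ 15 255 192]
(291, 240) [ 15 255 188]
(307, 180) [ 22 255 167]
[101 102  55] [107  67  88] [105  56 101]
```

```bash
echo 'CASE=np.array([.5565,.0382,np.deg2rad(51.05)])
cp=lambda x,y,z:tf(CASE,[[x/1000,y/1000,z/1000]])[0]' >> h.py; python3 - <<'E'
from h import *
plan(cp(-15,0,106),down(51.05))
E
```

```text
shift [-0.0274  0.0374  0.4849] turn [ 0.      0.0001 -0.0015] rows>= 4
```

>>> send_rows:
  series:
    - [[-0.027, 0.037, 0.1, 0, 0, 0, 0.5], [-0.027, 0.037, 0.2, 0, 0, 0, 0.5], [-0.027, 0.037, 0.3, 0, 0, 0, 0.5], [-0.027, 0.037, 0.4, 0, 0, 0, 0.5], [-0.027, 0.037, 0.485, 0, 0, 0, 0.5], [-0.027, 0.037, 0.485, 0, 0, 0, 0.5], [-0.027, 0.037, 0.485, 0, 0, 0, 0]]
  grip_force: 70

```text
time: 5.95
ee_pos: [0.5477, 0.0264, 0.1068]
eef_rot: [0.334, 0.943, 0.0, 0.001]
ft_force: [0.2, -0.3, -1.1]
gripper_width: 0.0258
grasp_force: 0.0
```

>>> send_rows:
  series:
    - [[0, 0, 0, 0, 0, 0, 0], [0, 0, 0, 0, 0, 0, 0], [0, 0, 0, 0, 0, 0, 0], [0, 0, 0, 0, 0, 0, 0], [0, 0, 0, 0, 0, 0, 0]]

```text
time: 6.58
ee_pos: [0.548, 0.0263, 0.1077]
eef_rot: [0.334, 0.943, 0.0, 0.002]
ft_force: [-0.0, -0.3, 6.9]
gripper_width: 0.0038
grasp_force: 69.5
```

>>> send_rows:
  series:
    - [[0, 0, -0.05, 0, 0, 0, 0], [0, 0, -0.1, 0, 0, 0, 0], [0, 0, -0.18, 0, 0, 0, 0], [0, 0, -0.26, 0, 0, 0, 0], [0, 0, -0.34, 0, 0, 0, 0], [0, 0, -0.42, 0, 0, 0, 0], [0, 0, -0.42, 0, 0, 0, 0]]

```text
time: 7.45
ee_pos: [0.5483, 0.0265, 0.2767]
eef_rot: [0.334, 0.943, 0.001, 0.003]
ft_force: [-0.2, -0.0, -1.6]
gripper_width: 0.0038
grasp_force: 68.5
```

```bash
python3 - <<'E'
from h import *
from scipy.optimize import least_squares
o=env.get_obs(); print(o["ee_pos"],o["gripper_width"],o["ft_force"],np.round(o["q"],3))
q=np.array(o["q"]); r=np.hypot(*o["ee_pos"][:2])
Q=[([.528,1.434,1.181],.6245,.2415),(q[[1,2,4]] ,r,o["ee_pos"][2])]
def f(v):
    L1,L2,h=v; return np.concatenate([[L1*np.sin(a[0])+L2*np.sin(a[0]+a[1])-rr, h+L1*np.cos(a[0])+L2*np.cos(a[0]+a[1])-z] for a,rr,z in Q])
s=least_squares(f,[.4,.4,.1]);print(s.x,s.fun)
T=np.array([.420,.371]);a=np.deg2rad(45.6);u=np.array([np.cos(a),np.sin(a)])
R0=down(45.6)
print("A over tray:"); A=np.r_[T+u*.062,.20]; plan(A,R0)
for t in (35,55):
    R=R0*Rot.from_euler("x",-t,degrees=True); z=R.as_matrix()[:,2]
    for cl in (.003,): e=np.r_[T+u*.062,.005+cl]; print(t,(e-.0997*z).round(3)); plan(e-.0997*z,R,A,R0)
E
```

```text
[0.54825365 0.02649159 0.27668612] 0.0038212044855430046 [-0.20332387 -0.0425075  -1.55493068] [-0.155  0.382  1.588  0.     1.165 -1.046]
[ 0.572682    0.36378009 -0.11386843] [ 0.00031782  0.00061381 -0.000324   -0.0006138 ]
A over tray:
shift [0.7778 0.6211 0.1894] turn [0.0048 0.0071 0.1199] rows>= 7
35 [0.423 0.374 0.09 ]
shift [-0.     -0.143   0.2758] turn [-0.7778  0.      0.    ] rows>= 4
55 [0.406 0.357 0.065]
shift [-0.     -0.2042  0.337 ] turn [-1.2222  0.      0.    ] rows>= 6
```

```bash
python3 - <<'E'
from h import *
T=np.array([.420,.371]);a=np.deg2rad(45.6);u=np.array([np.cos(a),np.sin(a)])
R0=down(45.6); A=np.r_[T-u*.062,.24]; plan(A,R0)
for t,cl in ((30,.08),(55,.08),(55,.001)):
    R=R0*Rot.from_euler("x",t,degrees=True); z=R.as_matrix()[:,2]
    e=np.r_[T-u*.062,.005+cl]; print(t,(e-.0997*z).round(3)); plan(e-.0997*z,R,A,R0)
E
```

```text
shift [0.8063 0.3129 0.0882] turn [0.0048 0.0071 0.1199] rows>= 6
30 [0.411 0.362 0.171]
shift [0.     0.1246 0.1716] turn [0.6667 0.     0.    ] rows>= 3
55 [0.434 0.385 0.142]
shift [0.     0.2042 0.2445] turn [1.2222 0.     0.    ] rows>= 6
55 [0.434 0.385 0.063]
shift [0.     0.2042 0.442 ] turn [1.2222 0.     0.    ] rows>= 6
```

>>> send_rows:
  series:
    - [[0.2, 0.08, 0, 0, 0, 0.12, 0], [0.35, 0.14, 0.02, 0, 0, 0.12, 0], [0.5, 0.2, 0.04, 0, 0, 0.12, 0], [0.65, 0.25, 0.06, 0.005, 0.007, 0.12, 0], [0.806, 0.313, 0.088, 0.005, 0.007, 0.12, 0], [0.806, 0.313, 0.088, 0.005, 0.007, 0.12, 0], [0.806, 0.313, 0.088, 0.005, 0.007, 0.12, 0]]

```text
time: 8.32
ee_pos: [0.3722, 0.3279, 0.2369]
eef_rot: [0.376, 0.927, -0.002, -0.005]
ft_force: [0.4, -0.4, -0.3]
gripper_width: 0.0038
grasp_force: 68.5
```

>>> send_rows:
  series:
    - [[0, 0.04, 0.03, 0.22, 0, 0, 0], [0, 0.08, 0.07, 0.44, 0, 0, 0], [0, 0.12, 0.13, 0.66, 0, 0, 0], [0, 0.16, 0.18, 0.88, 0, 0, 0], [0, 0.176, 0.211, 1, 0, 0, 0], [0, 0.176, 0.211, 1, 0, 0, 0], [0, 0.176, 0.211, 1, 0, 0, 0]]

```text
time: 9.2
ee_pos: [0.4239, 0.3763, 0.1542]
eef_rot: [0.348, 0.855, -0.355, -0.148]
ft_force: [-0.2, -0.3, -0.5]
gripper_width: 0.0039
grasp_force: 69.0
```

```bash
python3 - <<'E'
from h import *
o=env.get_obs(); print(o["ee_pos"],o["gripper_width"],o["ft_force"],np.round(o["q"],3))
T=np.array([.420,.371]);a=np.deg2rad(45.6);u=np.array([np.cos(a),np.sin(a)])
R0=down(45.6)
for t,cl in ((55,.05),(55,.00)):
    R=R0*Rot.from_euler("x",t,degrees=True); z=R.as_matrix()[:,2]
    e=np.r_[T-u*.062,.005+cl]; print(t,(e-.0997*z).round(3)); plan(e-.0997*z,R)
p=env.capture("top")
for r in env.spot_point(p,"tray"): print(r["confidence"],at_z(p,r["xy"],0))
im=np.hstack([p["image"][200:350,50:250],env.capture("scene")["image"][130:280,300:500]])
cv2.imwrite("pics/d.png",cv2.resize(im,None,fx=2,fy=2))
E
```

```text
[0.42394173 0.37627546 0.15422923] 0.003926853809178339 [-0.16502308 -0.31109748 -0.51741406] [ 0.598  0.91   1.133 -0.142  1.876 -0.186]
55 [0.434 0.385 0.112]
shift [-0.0027  0.0977  0.0507] turn [ 0.2176 -0.0055  0.0043] rows>= 1
55 [0.434 0.385 0.062]
shift [-0.0034  0.1864  0.1388] turn [ 0.2176 -0.0055  0.0043] rows>= 2
0.9 [0.4188387  0.37558809 0.        ]
```

View pics/d.png

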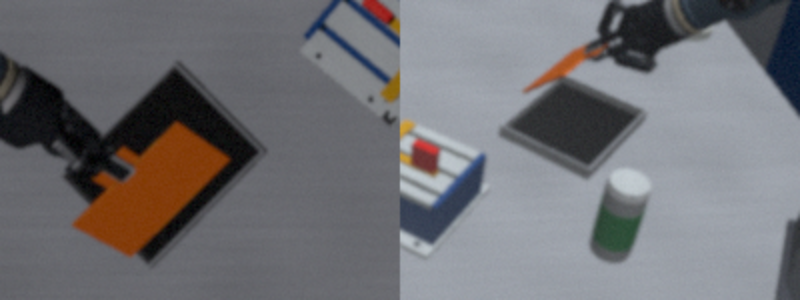

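The plate is held at 45° over the tray, lower edge toward the robot and in line with the tray (top half: plate (75–230, 120–255), tray corners (178,62),(265,150),(150,265)).

>>> send_rows:
  series:
    - [[-0.003, 0.05, 0.025, 0.11, 0, 0, 0], [-0.003, 0.098, 0.051, 0.218, -0.005, 0.004, 0], [-0.003, 0.12, 0.075, 0.218, -0.005, 0.004, 0], [-0.003, 0.145, 0.098, 0.218, -0.005, 0.004, 0], [-0.003, 0.165, 0.118, 0.218, -0.005, 0.004, 0], [-0.003, 0.176, 0.128, 0.218, -0.005, 0.004, 0], [-0.003, 0.185, 0.137, 0.218, -0.005, 0.004, 0], [-0.003, 0.185, 0.137, 0.218, -0.005, 0.004, 0]]

```text
time: 10.35
ee_pos: [0.4336, 0.3861, 0.0632]
eef_rot: [0.335, 0.821, -0.428, -0.175]
ft_force: [1.1, 0.3, -1.1]
gripper_width: 0.0038
grasp_force: 69.1
```

>>> send_rows:
  series:
    - [[0, 0, 0, 0, 0, 0, 0.15], [0, 0, 0, 0, 0, 0, 0.25], [0, 0, 0, 0, 0, 0, 0.25], [0, 0, -0.04, 0, 0, 0, 0.25], [0, 0, -0.08, 0, 0, 0, 0.25], [0, 0, -0.12, 0, 0, 0, 0.25], [0, 0, -0.18, 0, 0, 0, 0.25], [0, 0, -0.24, 0, 0, 0, 0.25], [0, 0, -0.3, 0, 0, 0, 0.25], [0, 0, -0.3, 0, 0, 0, 0.25]]

```text
time: 11.6
ee_pos: [0.5031, 0.4572, 0.1324]
eef_rot: [0.335, 0.822, -0.427, -0.174]
ft_force: [-0.5, 1.5, -0.9]
gripper_width: 0.0216
grasp_force: 0.0
```

```bash
python3 - <<'E'
from h import *
o=env.get_obs(); print(o["time"],o["ee_pos"],o["ft_force"],np.round(o["q"],3))
p=env.capture("top")
im=np.hstack([p["image"][200:350,50:250],env.capture("scene")["image"][130:280,300:500]])
cv2.imwrite("pics/e.png",cv2.resize(im,None,fx=2,fy=2))
# next: untilt up then to above lock grip
plan([.50,.30,.25],down(-38.95)); plan(cp(74,-13,220),down(-38.95),[.5,.3,.25],down(-38.95))
E
```

```text
11.6 [0.50311795 0.45716087 0.1324357 ] [-0.54702246  1.49774101 -0.89049399] [ 0.631  1.195  0.586 -0.183  2.303 -0.219]
shift [-0.2693 -0.4052  0.0614] turn [-0.988   0.8981  1.7223] rows>= 10
shift [-0.2352  0.5538  0.075 ] turn [0. 0. 0.] rows>= 4
```

View pics/e.png

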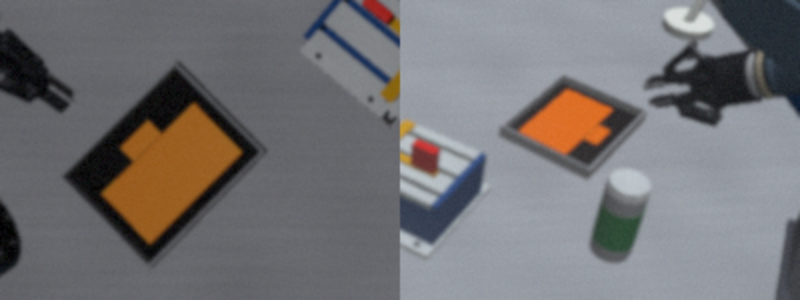

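The guard lies flat inside the tray (plate (102–243, 102–245), all within the walls). Now for the lock grip.

>>> send_rows:
  series:
    - [[0, -0.05, -0.035, -0.2, 0, 0, 0.5], [0, -0.1, -0.07, -0.4, 0, 0, 0.5], [0, -0.15, -0.105, -0.6, 0, 0, 0.5], [0, -0.205, -0.143, -0.8, 0, 0, 0.5], [0, -0.205, -0.143, -1, 0, 0, 0.5], [0, -0.205, -0.143, -1, 0, 0, 0.5]]

```text
time: 12.45
ee_pos: [0.4993, 0.454, 0.2327]
eef_rot: [0.376, 0.922, -0.083, -0.034]
ft_force: [0.2, 0.4, -0.8]
gripper_width: 0.0429
grasp_force: 0.0
```

```bash
python3 - <<'E'
from h import *
o=env.get_obs(); print(o["time"],o["ee_pos"])
R=down(3.3); plan([.52,.30,.26],R); plan(cp(74,-13,230),down(-38.95),[.52,.30,.26],R)
E
```

```text
12.45 [0.49929545 0.45403431 0.2326655 ]
shift [-0.3063 -0.2474 -0.0249] turn [-0.2184  0.083   0.9379] rows>= 5
shift [-0.5436  0.2019  0.075 ] turn [0.     0.     0.9389] rows>= 4
```

>>> send_rows:
  series:
    - [[-0.306, -0.247, -0.025, -0.218, 0.083, 0.938, 0.5], [-0.306, -0.247, -0.025, -0.218, 0.083, 0.938, 0.5], [-0.306, -0.247, -0.025, -0.218, 0.083, 0.938, 0.5], [-0.306, -0.247, -0.025, -0.218, 0.083, 0.938, 0.5], [-0.306, -0.247, -0.025, -0.218, 0.083, 0.938, 0.5], [-0.306, -0.247, -0.025, -0.218, 0.083, 0.938, 0.5], [-0.306, -0.247, -0.025, -0.218, 0.083, 0.938, 0.5]]

```text
time: 13.32
ee_pos: [0.5232, 0.3031, 0.2579]
eef_rot: [0.685, 0.728, 0.001, 0.0]
ft_force: [-0.3, 0.2, 0.2]
gripper_width: 0.0428
grasp_force: 0.0
```

>>> send_rows:
  series:
    - [[-0.544, 0.202, 0.075, 0, 0, 0.939, 0.5], [-0.544, 0.202, 0.075, 0, 0, 0.939, 0.5], [-0.544, 0.202, 0.075, 0, 0, 0.939, 0.5], [-0.544, 0.202, 0.075, 0, 0, 0.939, 0.5], [-0.544, 0.202, 0.075, 0, 0, 0.939, 0.5], [-0.544, 0.202, 0.075, 0, 0, 0.939, 0.5], [-0.544, 0.202, 0.075, 0, 0, 0.939, 0.5]]

```text
time: 14.2
ee_pos: [0.6158, 0.0916, 0.2286]
eef_rot: [0.902, 0.432, 0.002, -0.001]
ft_force: [-1.0, -0.0, -0.0]
gripper_width: 0.0429
grasp_force: 0.0
```

```bash
python3 - <<'E'
from h import *
o=env.get_obs(); print(o["time"],o["ee_pos"],np.round(o["q"],2))
plan(cp(74,-13,106),down(-38.95))
p=env.capture("wrist");cv2.imwrite("pics/f.png",p["image"]);np.save("f.npy",0)
for r in env.spot_point(p,"lock_grip")[:2]: print(r["confidence"],at_z(p,r["xy"],.113),cp(74,-13,113))
for n,z in (("cart0",0),("nose0",.0135)):
    for r in env.spot_point(p,n): print(n,round(r["confidence"],2),np.round(np.array(r["xy"])*[560,420]),np.round(at_z(p,r["xy"],z),4)[:2])
E
```

```text
14.2 [0.61583182 0.09159839 0.22858012] [-0.03  0.54  1.46  0.    1.15  0.64]
shift [-0.0132  0.0009  0.3064] turn [ 0.0006 -0.0046  0.0044] rows>= 2
0.57 [0.61426311 0.08794029 0.113     ] [0.61312954 0.08757707 0.113     ]
nose0 0.81 [398. 317.] [ 0.6236 -0.1277]
nose0 0.42 [519. 232.] [ 0.7835 -0.1168]
```

View pics/f.png

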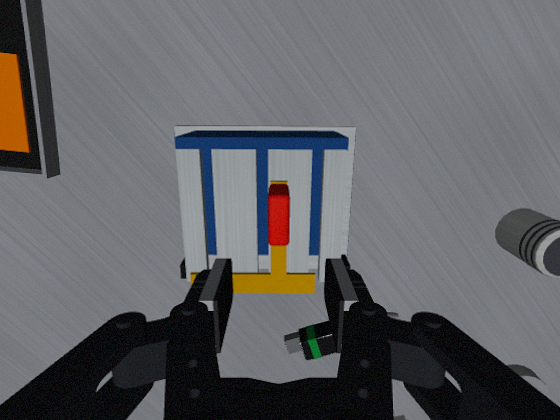

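The grip is at (280,215), centred between the fingers and part-way open (about 10 mm), which matches the fit. Descending, pinching and sliding it toward +y.

>>> send_rows:
  series:
    - [[-0.013, 0, 0.1, 0, 0, 0.004, 0.5], [-0.013, 0, 0.2, 0, 0, 0.004, 0.5], [-0.013, 0, 0.306, 0, 0, 0.004, 0.5], [-0.013, 0, 0.306, 0, 0, 0.004, 0.5], [-0.013, 0, 0.306, 0, 0, 0.004, 0], [-0.013, 0, 0.306, 0, 0, 0.004, 0], [-0.013, 0, 0.306, 0, 0, 0.004, 0], [-0.013, 0, 0.306, 0, 0, 0.004, 0]]
  grip_force: 40

```text
time: 15.4
ee_pos: [0.6146, 0.0865, 0.1081]
eef_rot: [0.903, 0.43, 0.004, 0.0]
ft_force: [-1.3, 2.7, 6.2]
gripper_width: 0.0153
grasp_force: 42.9
```

>>> send_rows:
  series:
    - [[0, -0.01, 0, 0, 0, 0, 0], [0, -0.02, 0, 0, 0, 0, 0], [0, -0.03, 0, 0, 0, 0, 0], [0, -0.034, 0, 0, 0, 0, 0], [0, -0.037, 0, 0, 0, 0, 0], [0, -0.037, 0, 0, 0, 0, 0], [0, -0.037, 0, 0, 0, 0, 0]]

```text
time: 16.27
ee_pos: [0.6043, 0.095, 0.1081]
eef_rot: [0.903, 0.43, 0.004, 0.001]
ft_force: [2.2, -0.8, 7.0]
gripper_width: 0.0153
grasp_force: 43.1
```

```bash
cat >> h.py <<'E'
def incase():
    o=env.get_obs(); c,s=np.cos(CASE[2]),np.sin(CASE[2]); d=np.array(o["ee_pos"][:2])-CASE[:2]; f=o["ft_force"]
    print("t",round(float(o["time"]),2),"case mm",np.round([1e3*(c*d[0]+s*d[1]),1e3*(-s*d[0]+c*d[1]),1e3*o["ee_pos"][2]],1),"F case",np.round([c*f[0]+s*f[1],-s*f[0]+c*f[1],f[2]],1),"w",round(float(o["gripper_width"])*1e3,1),"gf",round(float(o["grasp_force"])))
E
python3 -c "
from h import *
incase()"
```

```text
t 16.27 case mm [ 74.2  -1.5 108.1] F case [ 0.7 -2.2  7. ] w 15.3 gf 43
```

>>> send_rows:
  series:
    - [[0, -0.003, 0, 0, 0, 0, 0], [0, -0.006, 0, 0, 0, 0, 0], [0, -0.006, 0, 0, 0, 0, 0]]

```text
time: 16.65
ee_pos: [0.6025, 0.0965, 0.1081]
eef_rot: [0.903, 0.43, 0.004, 0.001]
ft_force: [1.9, -0.9, 7.1]
gripper_width: 0.0154
grasp_force: 43.1
```

```bash
python3 -c "
from h import *
incase()"
```

```text
t 16.65 case mm [ 74.2   0.9 108.1] F case [ 0.5 -2.   7.1] w 15.4 gf 43
```

>>> send_rows:
  series:
    - [[0, -0.003, 0, 0, 0, 0, 0], [0, -0.006, 0, 0, 0, 0, 0], [0, -0.006, 0, 0, 0, 0, 0]]

```text
time: 17.02
ee_pos: [0.6023, 0.0966, 0.1081]
eef_rot: [0.903, 0.43, 0.005, 0.003]
ft_force: [6.2, -5.8, 4.3]
gripper_width: 0.0153
grasp_force: 42.8
```

```bash
python3 -c "
from h import *
incase()"
```

```text
t 17.02 case mm [ 74.2   1.1 108.1] F case [-0.7 -8.5  4.3] w 15.3 gf 43
```

>>> send_rows:
  series:
    - [[0, 0.001, 0, 0, 0, 0, 0.5], [0, 0.001, 0, 0, 0, 0, 0.5], [0, 0.001, 0, 0, 0, 0, 0.5], [0, 0, -0.15, 0, 0, 0, 0.5], [0, 0, -0.3, 0, 0, 0, 0.5], [-0.1, 0, -0.45, 0, 0, 0.2, 0.6], [-0.1, 0, -0.45, 0, 0, 0.4, 0.6], [-0.1, 0, -0.45, 0, 0, 0.7, 0.6], [-0.1, 0, -0.45, 0, 0, 0.9, 0.6]]

```text
time: 18.15
ee_pos: [0.572, 0.0672, 0.2861]
eef_rot: [0.995, 0.096, 0.002, -0.001]
ft_force: [-0.3, 0.9, -0.5]
gripper_width: 0.0512
grasp_force: 0.0
```

```bash
python3 - <<'E'
from h import *
incase(); plan([.47,-.15,.30],down(-114))
E
```

```text
t 18.15 case mm [ 32.3   6.2 286.1] F case [ 0.5  0.8 -0.5] w 51.2 gf 0
shift [-0.3543  0.484  -0.0368] turn [-0.0033 -0.0034  0.779 ] rows>= 4
```

>>> send_rows:
  series:
    - [[-0.354, 0.484, -0.037, 0, 0, 0.779, 0.6], [-0.354, 0.484, -0.037, 0, 0, 0.779, 0.6], [-0.354, 0.484, -0.037, 0, 0, 0.779, 0.6], [-0.354, 0.484, -0.037, 0, 0, 0.779, 0.6], [-0.354, 0.484, -0.037, 0, 0, 0.779, 0.6], [-0.354, 0.484, -0.037, 0, 0, 0.779, 0.6], [-0.354, 0.484, -0.037, 0, 0, 0.779, 0.6]]

```text
time: 19.02
ee_pos: [0.4722, -0.1493, 0.2997]
eef_rot: [0.979, -0.204, 0.001, -0.002]
ft_force: [0.8, 0.8, 0.3]
gripper_width: 0.0512
grasp_force: 0.0
```

```bash
cat >> h.py <<'E'
CB=[box(-60,40,-13.5,13.5,0,27),box(-80,-60,-10,10,7.5,19.5)]
CONE=np.array([[40,y,z] for y in(-13.5,13.5) for z in (0,27)]+[[60,y,z] for y in(-6,6) for z in (7.5,19.5)])/1000.
def carts(cam="wrist"):
    "fit every cartridge seen: pose from the mask silhouette"
    p=env.capture(cam); ns=[at_z(p,r["xy"],.0135)[:2] for r in env.spot_point(p,"nose0")]; out=[]
    for m in env.masks_of(p,"cart0"):
        if m["confidence"]<.4 or m["pixels"].sum()<100: continue
        h=cv2.cvtColor(p["image"],cv2.COLOR_BGR2HSV)[m["pixels"]]; h=h[(h[:,1]>120)&(h[:,2]>40)][:,0]
        hue=np.median(h) if len(h) else -1
        c=np.argwhere(m["pixels"])[:,::-1]; w=np.array([at_z(p,(u/560,v/420),.0135)[:2] for u,v in c[::3]])
        mu=w.mean(0); d=np.linalg.svd(w-mu,full_matrices=False)[2][0]
        n=min(ns,key=lambda n:np.linalg.norm(n-mu),default=None)
        if n is not None and np.linalg.norm(n-mu)<.1 and (n-mu)@d<0: d=-d
        best=min((fit([(p,m["pixels"],CB+[CONE])],np.r_[mu+.01*s*d,np.arctan2(s*d[1],s*d[0])]) for s in (1,-1)),key=lambda r:r[1])
        out.append((best[0],hue,m["confidence"],best[1]))
        print("hue",hue,"conf",round(m["confidence"],2),"pose",np.round(best[0][:2],4),"yaw",round(np.rad2deg(best[0][2])%360,2),"res",round(best[1],1),"px",m["pixels"].sum(),"pca",round(np.rad2deg(np.arctan2(d[1],d[0])),1))
    return p,out
E
python3 - <<'E'
from h import *
incase(); p,o=carts()
im=p["image"].copy()
for v,*_ in o:
    for b in CB+[CONE]:
        q=cv2.convexHull(proj(p,tf(v,b)).astype(np.float32)).astype(int); cv2.polylines(im,[q],True,(0,255,255),1)
cv2.imwrite("pics/g.png",im)
E
```

```text
t 19.02 case mm [-198.8  -52.4  299.7] F case [ 1.1 -0.1  0.3] w 51.2 gf 0
hue 108.0 conf 0.7 pose [ 0.3929 -0.3927] yaw 320.85 res 115.9 px 3630 pca -39.1
hue 68.0 conf 0.64 pose [ 0.5674 -0.107 ] yaw 340.01 res 32.0 px 3024 pca -20.0
hue 2.0 conf 0.64 pose [ 0.503  -0.2656] yaw 336.51 res 60.6 px 3072 pca -23.8
```

View pics/g.png

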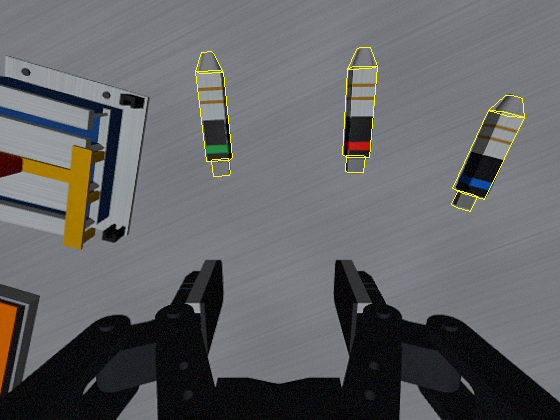

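All three fits lie tightly on the cartridges: green (213,115), red (360,110), blue (488,155). Green has been knocked about 3 cm since the start. It's nearest, so I take it first.

```bash
cat >> h.py <<'E'
def grasp(c,yaw_deg,z=.016,gx=-.035):
    a=np.deg2rad(yaw_deg); g=np.array(c)+gx*np.array([np.cos(a),np.sin(a)])
    R=down(yaw_deg-90); A=np.r_[g,.12]; plan(A,R); plan(np.r_[g,z],R,A,R)
E
python3 - <<'E'
from h import *
grasp([.5674,-.107],-20)
E
```

```text
shift [ 0.0875 -0.1854  0.4502] turn [-0.0043 -0.0021 -0.0782] rows>= 4
shift [0.   0.   0.26] turn [0. 0. 0.] rows>= 2
```

>>> send_rows:
  series:
    - [[0.088, -0.185, 0.2, 0, 0, -0.078, 0.6], [0.088, -0.185, 0.3, 0, 0, -0.078, 0.6], [0.088, -0.185, 0.4, 0, 0, -0.078, 0.6], [0.088, -0.185, 0.45, -0.004, -0.002, -0.078, 0.6], [0.088, -0.185, 0.45, -0.004, -0.002, -0.078, 0.6], [0.088, -0.185, 0.45, -0.004, -0.002, -0.078, 0.6]]

```text
time: 19.92
ee_pos: [0.5353, -0.0966, 0.1211]
eef_rot: [0.985, -0.175, 0.001, 0.0]
ft_force: [0.6, -0.8, 0.2]
gripper_width: 0.0511
grasp_force: 0.0
```

```bash
python3 - <<'E'
from h import *
c,a=[.5674,-.107],-20.
p,o=carts()
g=np.array(c)-.035*np.array([np.cos(np.deg2rad(a)),np.sin(np.deg2rad(a))]); plan(np.r_[g,.016],down(a-90))
E
```

```text
hue 68.0 conf 0.76 pose [ 0.5673 -0.1072] yaw 339.78 res 117.5 px 6922 pca -20.4
hue 8.0 conf 0.69 pose [ 0.5026 -0.2664] yaw 334.35 res 356.5 px 10750 pca -23.0
shift [-0.0048 -0.0041  0.2644] turn [ 0.0001 -0.0047 -0.0031] rows>= 2
```

Consistent within 0.3 mm. Descend and grip.

>>> send_rows:
  series:
    - [[-0.005, -0.004, 0.12, 0, 0, 0, 0.6], [-0.005, -0.004, 0.2, 0, 0, 0, 0.6], [-0.005, -0.004, 0.25, 0, 0, 0, 0.6], [-0.005, -0.004, 0.264, 0, 0, 0, 0.6], [-0.005, -0.004, 0.264, 0, 0, 0, 0], [-0.005, -0.004, 0.264, 0, 0, 0, 0], [-0.005, -0.004, 0.264, 0, 0, 0, 0], [-0.005, -0.004, 0.264, 0, 0, 0, 0], [-0.005, -0.004, 0.264, 0, 0, 0, 0]]
  grip_force: 100

```text
time: 21.2
ee_pos: [0.5339, -0.0948, 0.016]
eef_rot: [0.985, -0.175, 0.001, 0.0]
ft_force: [-1.1, -0.3, 6.5]
gripper_width: 0.0253
grasp_force: 99.3
```

```bash
python3 - <<'E'
from h import *
incase(); o=env.get_obs(); print(o["ee_pos"])
R=down(-38.95); W=np.r_[cp(-150,0,0)[:2],.12]; plan(W,R)
E
```

```text
t 21.2 case mm [-117.7  -66.    16. ] F case [-1.   0.7  6.5] w 25.3 gf 99
[ 0.53385515 -0.09479161  0.01597276]
shift [-0.1815  0.0234 -0.2606] turn [ 0.0022 -0.0029 -1.582 ] rows>= 7
```

>>> send_rows:
  series:
    - [[0, 0, -0.08, 0, 0, 0, 0], [0, 0, -0.18, 0, 0, 0, 0], [0, 0, -0.3, 0, 0, 0, 0], [-0.09, 0.01, -0.3, 0, 0, -0.2, 0], [-0.18, 0.023, -0.3, 0, 0, -0.4, 0], [-0.18, 0.023, -0.3, 0, 0, -0.6, 0], [-0.18, 0.023, -0.3, 0, 0, -0.8, 0], [-0.18, 0.023, -0.3, 0, 0, -0.9, 0], [-0.18, 0.023, -0.3, 0, 0, -0.9, 0]]

```text
time: 22.32
ee_pos: [0.462, -0.0782, 0.1346]
eef_rot: [0.984, 0.176, 0.0, 0.0]
ft_force: [0.1, 0.7, -2.6]
gripper_width: 0.0253
grasp_force: 99.0
```

```bash
sed -i 's/^CASE=.*/CASE=np.array([.5565-.0008*.778,.0382+.0008*.629,np.deg2rad(51.05)])/' h.py; python3 - <<'E'
from h import *
incase(); plan(cp(-140,-46,110),down(-38.95))
E
```

```text
t 22.32 case mm [-149.9   -0.4  134.6] F case [ 0.6  0.4 -2.6] w 25.3 gf 99
shift [0.0795 0.0853 0.0616] turn [ 1.000e-04 -0.000e+00 -6.831e-01] rows>= 3
```

>>> send_rows:
  series:
    - [[0.08, 0.085, 0, 0, 0, -0.2, 0], [0.08, 0.085, 0.03, 0, 0, -0.4, 0], [0.08, 0.085, 0.06, 0, 0, -0.6, 0], [0.08, 0.085, 0.12, 0, 0, -0.683, 0], [0.08, 0.085, 0.185, 0, 0, -0.683, 0], [0.08, 0.085, 0.185, 0, 0, -0.683, 0], [0.08, 0.085, 0.185, 0, 0, -0.683, 0]]

```text
time: 23.2
ee_pos: [0.5046, -0.0992, 0.0611]
eef_rot: [0.902, 0.431, 0.0, 0.0]
ft_force: [0.4, 0.3, -3.0]
gripper_width: 0.0253
grasp_force: 99.0
```

```bash
python3 - <<'E'
from h import *
incase(); p=env.capture("wrist"); im=p["image"].copy(); plan(cp(-140,-46,60.5),down(-38.95))
for b in (box(0,130,-70,70,0,83),box(-26,134,-92,92,0,8)):
    q=proj(p,tf(CASE,b))
    for i in range(8):
        for j in range(i):
            if bin(i^j).count("1")==1: cv2.line(im,tuple(int(k) for k in q[i]),tuple(int(k) for k in q[j]),(0,255,0),1)
cv2.imwrite("pics/i.png",im)
E
```

```text
t 23.2 case mm [-139.5  -46.8   61.1] F case [ 0.5 -0.1 -3. ] w 25.3 gf 99
shift [-0.0014 -0.0026  0.0023] turn [ 0.0026 -0.0008  0.0005] rows>= 1
```

View pics/i.png

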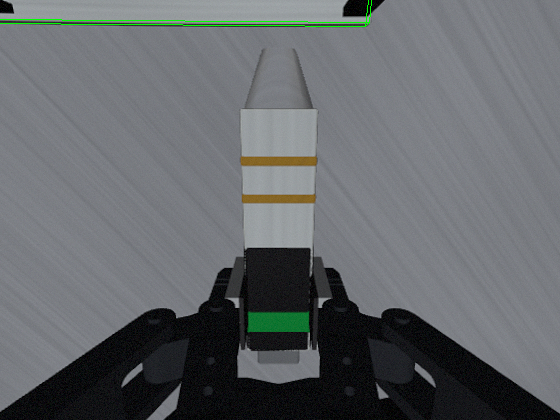

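The cartridge is straight and centred in the fingers (nose (280,50), stub (278,355)). The case front edge at row ~20 agrees with the fit. Inserting into bore0 in steps.

>>> send_rows:
  series:
    - [[0.03, -0.002, 0.002, 0, 0, 0, 0], [0.06, -0.002, 0.002, 0, 0, 0, 0], [0.09, -0.002, 0.002, 0, 0, 0, 0], [0.12, -0.002, 0.002, 0, 0, 0, 0], [0.15, -0.002, 0.002, 0, 0, 0, 0], [0.15, -0.002, 0.002, 0, 0, 0, 0]]

```text
time: 24.0
ee_pos: [0.5419, -0.0511, 0.0598]
eef_rot: [0.902, 0.432, 0.0, 0.0]
ft_force: [-0.0, 0.6, -2.6]
gripper_width: 0.0253
grasp_force: 99.1
```

>>> send_rows:
  series:
    - [[0.01, 0, 0, 0, 0, 0, 0], [0.02, 0, 0, 0, 0, 0, 0], [0.03, 0, 0, 0, 0, 0, 0], [0.04, 0, 0, 0, 0, 0, 0], [0.05, 0, 0, 0, 0, 0, 0], [0.05, 0, 0, 0, 0, 0, 0]]

```text
time: 24.75
ee_pos: [0.554, -0.0361, 0.0598]
eef_rot: [0.902, 0.431, 0.0, 0.0]
ft_force: [0.0, -0.2, -3.2]
gripper_width: 0.025
grasp_force: 99.1
```

```bash
python3 -c "
from h import *
incase()"
```

```text
t 24.75 case mm [-59.3 -45.6  59.8] F case [-0.1 -0.2 -3.2] w 25.0 gf 99
```

>>> send_rows:
  series:
    - [[0.015, 0, 0, 0, 0, 0, 0], [0.03, 0, 0, 0, 0, 0, 0], [0.045, 0, 0, 0, 0, 0, 0], [0.06, 0, 0, 0, 0, 0, 0], [0.075, 0, 0, 0, 0, 0, 0], [0.086, 0, 0, 0, 0, 0, 0], [0.086, 0, 0, 0, 0, 0, 0]]

```text
time: 25.62
ee_pos: [0.5756, -0.0093, 0.0598]
eef_rot: [0.902, 0.431, 0.0, 0.0]
ft_force: [0.9, -0.3, -3.4]
gripper_width: 0.025
grasp_force: 99.1
```

```bash
python3 - <<'E'
from h import *
incase(); p=env.capture("wrist"); cv2.imwrite("pics/j.png",p["image"])
E
```

```text
t 25.62 case mm [-24.9 -45.5  59.8] F case [ 0.3 -0.9 -3.4] w 25.0 gf 99
```

View pics/j.png

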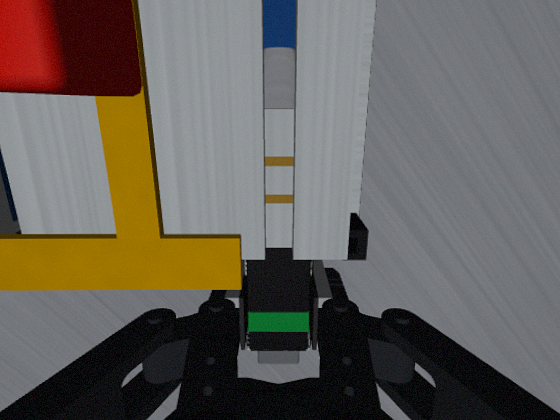

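The cartridge is inside bore0, centred in its sight slot (column 280). Release, step back, close the fingers and push on the stub.

>>> send_rows:
  series:
    - [[0, 0, 0, 0, 0, 0, 0.4], [0, 0, 0, 0, 0, 0, 0.4], [0, 0, 0, 0, 0, 0, 0.4], [0, 0, -0.08, 0, 0, 0, 0.4], [0, 0, -0.16, 0, 0, 0, 0.4], [-0.1, 0, -0.16, 0, 0, 0, 0], [-0.18, 0, -0.16, 0, 0, 0, 0], [-0.18, 0, -0.1, 0, 0, 0, 0], [-0.18, 0, -0.03, 0, 0, 0, 0], [-0.18, 0, 0, 0, 0, 0, 0]]

```text
time: 26.92
ee_pos: [0.5295, -0.0656, 0.0588]
eef_rot: [0.902, 0.431, -0.0, -0.001]
ft_force: [0.3, 0.5, -0.3]
gripper_width: 0.0001
grasp_force: 0.0
```

>>> send_rows:
  series:
    - [[0, 0, 0, 0, 0, 0, 0], [0.03, 0, 0, 0, 0, 0, 0], [0.055, 0, 0, 0, 0, 0, 0], [0.08, 0, 0, 0, 0, 0, 0], [0.105, 0, 0, 0, 0, 0, 0], [0.125, 0, 0, 0, 0, 0, 0], [0.14, 0, 0, 0, 0, 0, 0], [0.15, 0, 0, 0, 0, 0, 0], [0.15, 0, 0, 0, 0, 0, 0]]

```text
time: 28.05
ee_pos: [0.553, -0.03, 0.0612]
eef_rot: [0.899, 0.437, -0.019, -0.0]
ft_force: [-35.6, -50.3, 29.3]
gripper_width: -0.0003
grasp_force: 34.7
```

```bash
python3 -c "
from h import *
incase()"
```

```text
t 28.05 case mm [-55.2 -41.   61.2] F case [-61.5  -3.9  29.3] w -0.3 gf 35
```

>>> send_rows:
  series:
    - [[-0.03, 0, 0, 0, 0, 0, 0], [-0.08, 0, 0, 0, 0, 0, 0], [-0.15, 0, 0, 0, 0, 0, 0], [-0.15, 0, -0.2, 0, 0, 0, 0], [-0.15, 0, -0.4, 0, 0, 0, 0.4], [-0.15, 0, -0.4, 0, 0, 0, 0.4]]

```text
time: 28.8
ee_pos: [0.5316, -0.0656, 0.2231]
eef_rot: [0.902, 0.431, 0.002, 0.002]
ft_force: [-0.7, 0.1, 0.2]
gripper_width: 0.034
grasp_force: 0.0
```

```bash
python3 - <<'E'
from h import *
incase(); p=env.capture("wrist"); cv2.imwrite("pics/k.png",p["image"])
E
```

```text
t 28.8 case mm [-96.4 -46.6 223.1] F case [-0.4  0.6  0.2] w 34.0 gf 0
```

View pics/k.png

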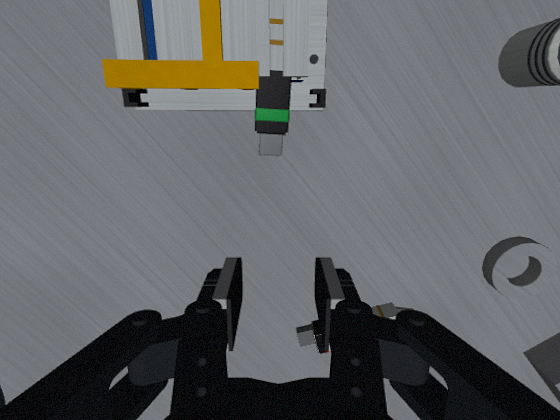

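```bash
cat >> h.py <<'E'
def tocase(X):
    c,s=np.cos(CASE[2]),np.sin(CASE[2]);d=np.array(X[:2])-CASE[:2]
    return np.round(1e3*np.array([c*d[0]+s*d[1],-s*d[0]+c*d[1],X[2]]),1)
E
python3 - <<'E'
from h import *
p=env.capture("wrist")
for n,u,z in (("stub end L",(260,156),.063),("stub end R",(282,156),.063),("rear L",(255,132),.070),("rear R",(287,134),.070),("front L at mouth",(258,78),.07),("front R",(290,80),.07),("band tan1 mid",(277,42),.07),("block corner",(326,76),.083),("comb corner",(259,88),.088)):
    print(n,tocase(at_z(p,(u[0]/560,u[1]/420),z)))
E
```

```text
stub end L [-62.3 -35.4  63. ]
stub end R [-62.3 -54.6  63. ]
rear L [-41.3 -31.8  70. ]
rear R [-42.9 -58.5  70. ]
front L at mouth [  0.5 -35.   70. ]
front R [ -0.9 -60.5  70. ]
band tan1 mid [ 26.3 -50.1  70. ]
block corner [  1.1 -87.3  83. ]
comb corner [ -7.6 -36.4  88. ]
```

The view shows the cartridge still in bore0 with its stub end near −62 mm (pixel (270,156)) and slightly yawed. The closed fingertips rode up on the stub instead of pushing it. I'll pinch the stub's rear end with the pads centred in height and drive it in that way.

```bash
python3 - <<'E'
from h import *
plan(cp(-64,-45.5,48.5),down(-38.95))
E
```

```text
shift [ 0.0775 -0.011   0.4401] turn [ 0.0132 -0.0048  0.0021] rows>= 3
```

>>> send_rows:
  series:
    - [[0.078, -0.005, 0.1, 0, 0, 0, 0.45], [0.078, -0.005, 0.2, 0, 0, 0, 0.45], [0.078, -0.005, 0.27, 0, 0, 0, 0.45], [0.078, -0.005, 0.27, 0, 0, 0, 0.45]]

```text
time: 29.4
ee_pos: [0.546, -0.0389, 0.1089]
eef_rot: [0.902, 0.432, -0.003, -0.002]
ft_force: [0.0, 0.5, -0.5]
gripper_width: 0.0385
grasp_force: 0.0
```

```bash
python3 - <<'E'
from h import *
incase();plan(cp(-64,-45.5,48.5),down(-38.95))
E
```

```text
t 29.4 case mm [-66.6 -41.1 108.9] F case [ 0.4  0.3 -0.5] w 38.5 gf 0
shift [0.0069 0.0119 0.151 ] turn [-0.0079  0.0034  0.0019] rows>= 1
```

>>> send_rows:
  series:
    - [[0, 0, 0, 0, 0, 0, 0.45], [0, 0, 0, 0, 0, 0, 0.45], [0, 0, 0, 0, 0, 0, 0.45]]

```text
time: 29.78
ee_pos: [0.5488, -0.0403, 0.1129]
eef_rot: [0.902, 0.431, 0.001, 0.001]
ft_force: [-0.3, 0.2, -0.4]
gripper_width: 0.0383
grasp_force: 0.0
```

```bash
python3 - <<'E'
from h import *
incase();plan(cp(-64,-45.5,48.5),down(-38.95))
E
```

```text
t 29.77 case mm [-65.8 -44.1 112.9] F case [-0.1  0.4 -0.4] w 38.3 gf 0
shift [0.0044 0.003  0.161 ] turn [ 0.0031 -0.0013  0.0009] rows>= 2
```

>>> send_rows:
  series:
    - [[0.004, 0.003, 0.05, 0, 0, 0, 0.45], [0.004, 0.003, 0.1, 0, 0, 0, 0.45], [0.004, 0.003, 0.161, 0, 0, 0, 0.45], [0.004, 0.003, 0.161, 0, 0, 0, 0.45], [0.004, 0.003, 0.161, 0, 0, 0, 0], [0.004, 0.003, 0.161, 0, 0, 0, 0], [0.004, 0.003, 0.161, 0, 0, 0, 0], [0.004, 0.003, 0.161, 0, 0, 0, 0]]
  grip_force: 80

```text
time: 30.78
ee_pos: [0.5506, -0.0397, 0.048]
eef_rot: [0.902, 0.431, 0.001, 0.001]
ft_force: [-0.3, -0.1, 1.8]
gripper_width: 0.0176
grasp_force: 78.1
```

```bash
python3 - <<'E'
from h import *
incase()
E
```

```text
t 30.77 case mm [-64.3 -45.2  48. ] F case [-0.3  0.2  1.8] w 17.6 gf 78
```

>>> send_rows:
  series:
    - [[0.01, 0, 0, 0, 0, 0, 0], [0.02, 0, 0, 0, 0, 0, 0], [0.035, 0, 0, 0, 0, 0, 0], [0.05, 0, 0, 0, 0, 0, 0], [0.05, 0, 0, 0, 0, 0, 0]]

```text
time: 31.4
ee_pos: [0.5634, -0.0234, 0.0476]
eef_rot: [0.902, 0.431, 0.001, 0.0]
ft_force: [-0.9, -1.1, 3.1]
gripper_width: 0.0176
grasp_force: 78.5
```

```bash
python3 - <<'E'
from h import *
incase()
E
```

```text
t 31.4 case mm [-43.5 -44.9  47.6] F case [-1.4  0.   3.1] w 17.6 gf 78
```

Sliding freely at 1.4 N. On to the end (22 mm more).

>>> send_rows:
  series:
    - [[0.015, 0, 0, 0, 0, 0, 0], [0.03, 0, 0, 0, 0, 0, 0], [0.042, 0, 0, 0, 0, 0, 0], [0.052, 0, 0, 0, 0, 0, 0], [0.052, 0, 0, 0, 0, 0, 0], [0.052, 0, 0, 0, 0, 0, 0]]

```text
time: 32.15
ee_pos: [0.5756, -0.0082, 0.0481]
eef_rot: [0.902, 0.431, -0.0, 0.0]
ft_force: [-3.9, -4.9, 8.5]
gripper_width: 0.0176
grasp_force: 79.1
```

```bash
python3 - <<'E'
from h import *
incase()
E
```

```text
t 32.15 case mm [-24.  -44.8  48.1] F case [-6.3 -0.   8.5] w 17.6 gf 79
```

>>> send_rows:
  series:
    - [[0.004, 0, 0, 0, 0, 0, 0], [0.008, 0, 0, 0, 0, 0, 0], [0.008, 0, 0, 0, 0, 0, 0]]

```text
time: 32.52
ee_pos: [0.5763, -0.0073, 0.0482]
eef_rot: [0.902, 0.432, -0.002, 0.001]
ft_force: [-7.1, -11.4, 10.7]
gripper_width: 0.0175
grasp_force: 79.3
```

```bash
python3 - <<'E'
from h import *
incase()
E
```

```text
t 32.52 case mm [-23.  -44.8  48.2] F case [-13.4  -1.7  10.7] w 17.5 gf 79
```

>>> send_rows:
  series:
    - [[0, 0, 0, 0, 0, 0, 0.4], [0, 0, 0, 0, 0, 0, 0.4], [0, 0, 0, 0, 0, 0, 0.4], [-0.03, 0, -0.1, 0, 0, 0, 0.4], [-0.1, 0, -0.22, 0, 0, 0, 0.5], [-0.18, 0, -0.35, 0, 0, 0, 0.5], [-0.18, 0, -0.45, 0, 0, 0, 0.6], [-0.18, 0, -0.45, 0, 0, 0, 0.6], [-0.18, 0, -0.45, 0, 0, 0, 0.6], [-0.18, 0, -0.45, 0, 0, 0, 0.6]]

```text
time: 33.78
ee_pos: [0.5317, -0.0606, 0.2257]
eef_rot: [0.902, 0.431, -0.001, -0.001]
ft_force: [-0.3, -0.8, -0.1]
gripper_width: 0.0511
grasp_force: 0.0
```

```bash
python3 - <<'E'
from h import *
incase(); p=env.capture("wrist"); im=p["image"]; cv2.imwrite("pics/l.png",cv2.resize(im[0:200,120:360],None,fx=3,fy=3,interpolation=cv2.INTER_CUBIC))
E
```

```text
t 33.77 case mm [-92.4 -43.6 225.7] F case [-0.8 -0.3 -0.1] w 51.1 gf 0
```

View pics/l.png

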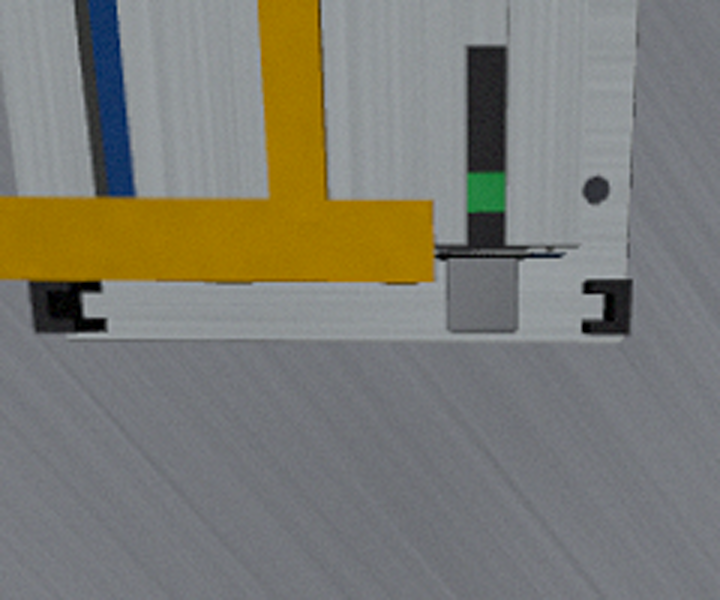

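```bash
python3 - <<'E'
from h import *
p=env.capture("wrist")
for n,u,z in (("stub end",(482,331),.0625),("stub start",(482,257),.0625),("block top edge",(545,244),.083),("guide slot back",(95,318),.036),("base front edge",(300,338),.008)):
    print(n,tocase(at_z(p,((120+u[0]/3)/560,u[1]/3/420),z)))
_,o=carts()
plan([.40,-.30,.30],down(-114))
E
```

```text
stub end [-21.9 -46.   62.5]
stub start [ -2.6 -46.   62.5]
block top edge [ -0.4 -61.8  83. ]
guide slot back [-19.2  70.7  36. ]
base front edge [-25.5  14.    8. ]
hue 69.0 conf 0.79 pose [0.6312 0.0532] yaw 48.19 res 1148.0 px 1768 pca -130.0
shift [-0.6726  0.1174 -0.1834] turn [-9.0000e-04  1.3000e-03  1.6691e+00] rows>= 8
```

The green cartridge is nearly home (sight slot black, band at (487,190)), but the stub end reads −21.9 mm, so maybe 1–2 mm is left. I'll push the stub end with closed fingers, lower this time.

>>> send_rows:
  series:
    - [[0.06, 0.006, 0.1, 0, 0, 0, 0], [0.11, 0.006, 0.2, 0, 0, 0, 0], [0.11, 0.006, 0.3, 0, 0, 0, 0], [0.11, 0.006, 0.4, 0, 0, 0, 0], [0.11, 0.006, 0.444, 0, 0, 0, 0], [0.11, 0.006, 0.444, 0, 0, 0, 0], [0.11, 0.006, 0.444, 0, 0, 0, 0], [0.11, 0.006, 0.444, 0, 0, 0, 0]]

```text
time: 35.02
ee_pos: [0.5632, -0.029, 0.0513]
eef_rot: [0.902, 0.431, 0.001, 0.001]
ft_force: [0.1, 0.2, -0.3]
gripper_width: 0.0
grasp_force: 0.0
```

```bash
python3 - <<'E'
from h import *
incase(); plan(cp(-31,-46,48),down(-38.95))
E
```

```text
t 35.02 case mm [-48.  -48.2  51.3] F case [ 0.2  0.  -0.3] w 0.0 gf 0
shift [ 0.0425 -0.0055  0.0084] turn [ 0.0042 -0.0019  0.0009] rows>= 1
```

>>> send_rows:
  series:
    - [[0.01, -0.006, 0.008, 0, 0, 0, 0], [0.02, -0.006, 0.008, 0, 0, 0, 0], [0.03, -0.006, 0.008, 0, 0, 0, 0], [0.037, -0.006, 0.008, 0, 0, 0, 0], [0.037, -0.006, 0.008, 0, 0, 0, 0]]

```text
time: 35.65
ee_pos: [0.5697, -0.0154, 0.0466]
eef_rot: [0.902, 0.431, 0.0, 0.0]
ft_force: [0.2, 0.5, -0.1]
gripper_width: 0.0002
grasp_force: 0.0
```

```bash
python3 - <<'E'
from h import *
incase()
E
```

```text
t 35.65 case mm [-33.4 -44.7  46.6] F case [ 0.5  0.2 -0.1] w 0.2 gf 0
```

>>> send_rows:
  series:
    - [[0.003, 0.002, -0.003, 0, 0, 0, 0], [0.006, 0.002, -0.003, 0, 0, 0, 0], [0.009, 0.002, -0.003, 0, 0, 0, 0], [0.012, 0.002, -0.003, 0, 0, 0, 0], [0.012, 0.002, -0.003, 0, 0, 0, 0]]

```text
time: 36.28
ee_pos: [0.5716, -0.0138, 0.0478]
eef_rot: [0.902, 0.432, -0.002, 0.0]
ft_force: [-5.2, -6.6, 2.3]
gripper_width: -0.0004
grasp_force: 4.2
```

```bash
python3 - <<'E'
from h import *
incase()
E
```

```text
t 36.27 case mm [-30.9 -45.3  47.8] F case [-8.4 -0.2  2.3] w -0.4 gf 4
```

>>> send_rows:
  series:
    - [[0.005, 0, 0, 0, 0, 0, 0], [0.01, 0, 0, 0, 0, 0, 0], [0.01, 0, 0, 0, 0, 0, 0], [0.01, 0, 0, 0, 0, 0, 0]]

```text
time: 36.78
ee_pos: [0.5716, -0.0134, 0.0478]
eef_rot: [0.902, 0.433, -0.005, 0.001]
ft_force: [-10.5, -18.0, 6.1]
gripper_width: -0.0005
grasp_force: 10.3
```

```bash
python3 - <<'E'
from h import *
incase()
E
```

```text
t 36.77 case mm [-30.7 -45.   47.8] F case [-20.6  -3.2   6.1] w -0.5 gf 10
```

Hard stop confirmed: 20 N with no movement. Green is home, so red is next.

>>> send_rows:
  series:
    - [[-0.05, 0, 0, 0, 0, 0, 0.2], [-0.15, 0, -0.1, 0, 0, 0.1, 0.6], [-0.25, 0.05, -0.25, 0, 0, 0.3, 0.6], [-0.3, 0.1, -0.35, 0, 0, 0.5, 0.6], [-0.3, 0.15, -0.45, 0, 0, 0.7, 0.6], [-0.3, 0.2, -0.5, 0, 0, 0.9, 0.6], [-0.3, 0.2, -0.5, 0, 0, 0.9, 0.6], [-0.3, 0.2, -0.5, 0, 0, 0.9, 0.6]]

```text
time: 37.78
ee_pos: [0.561, -0.1517, 0.2464]
eef_rot: [0.996, 0.094, -0.001, -0.001]
ft_force: [0.3, -0.2, -0.9]
gripper_width: 0.0511
grasp_force: 0.0
```

```bash
python3 - <<'E'
from h import *
incase(); print(env.get_obs()["ee_pos"]); carts(); carts("top")
a=np.deg2rad(-23.5); g=np.array([.503,-.2656])-.035*np.array([np.cos(a),np.sin(a)])
plan(np.r_[g,.14],down(-113.5))
E
```

```text
t 37.77 case mm [-144.9 -123.7  246.4] F case [ 0.  -0.4 -0.9] w 51.1 gf 0
[ 0.56098912 -0.15173424  0.24641708]
hue 68.0 conf 0.78 pose [0.599  0.0489] yaw 241.3 res 3045.7 px 1700 pca -122.7
hue -1 conf 0.68 pose [ 0.4135 -0.4417] yaw 54.06 res 1542.7 px 503 pca -96.8
hue 20.0 conf 0.61 pose [ 0.5029 -0.2655] yaw 334.35 res 576.6 px 2670 pca -27.1
hue 1.0 conf 0.79 pose [ 0.478  -0.2542] yaw 157.88 res 106.5 px 448 pca -22.8
hue 109.0 conf 0.75 pose [ 0.3929 -0.394 ] yaw 320.77 res 3.1 px 671 pca -38.8
hue 68.0 conf 0.6 pose [0.6141 0.033 ] yaw 228.23 res 193.0 px 196 pca 49.3
shift [-0.2692  0.2025  0.2675] turn [-0.0008  0.0018  0.7589] rows>= 4
```

>>> send_rows:
  series:
    - [[-0.269, 0.202, 0.1, 0, 0, 0.2, 0.6], [-0.269, 0.202, 0.15, 0, 0, 0.4, 0.6], [-0.269, 0.202, 0.2, 0, 0, 0.6, 0.6], [-0.269, 0.202, 0.267, 0, 0, 0.759, 0.6], [-0.269, 0.202, 0.267, 0, 0, 0.759, 0.6], [-0.269, 0.202, 0.267, 0, 0, 0.759, 0.6], [-0.269, 0.202, 0.267, 0, 0, 0.759, 0.6]]

```text
time: 38.95
ee_pos: [0.4726, -0.2523, 0.1422]
eef_rot: [0.979, -0.203, 0.001, 0.001]
ft_force: [0.3, -0.4, -0.0]
gripper_width: 0.0513
grasp_force: 0.0
```

```bash
python3 - <<'E'
from h import *
incase(); p,o=carts()
v=min((x for x in o if x[1]<12 or x[1]>165),key=lambda x:x[3])[0]; a=v[2]
g=v[:2]-.035*np.array([np.cos(a),np.sin(a)]); print(g); plan(np.r_[g,.016],down(np.rad2deg(a)-90))
E
```

```text
t 38.95 case mm [-278.6 -118.2  142.2] F case [-0.1 -0.5 -0. ] w 51.3 gf 0
hue 107.0 conf 0.89 pose [ 0.3787 -0.3818] yaw 141.58 res 343.8 px 7864 pca -38.0
hue 2.0 conf 0.82 pose [ 0.503  -0.2661] yaw 336.82 res 49.0 px 6037 pca -23.3
[ 0.47085393 -0.25231932]
shift [-0.0035  0.0016  0.3147] turn [ 0.0007 -0.0028 -0.007 ] rows>= 3
```

>>> send_rows:
  series:
    - [[-0.004, 0, 0.12, 0, 0, 0, 0.6], [-0.004, 0, 0.22, 0, 0, 0, 0.6], [-0.004, 0, 0.29, 0, 0, 0, 0.6], [-0.004, 0, 0.315, 0, 0, 0, 0.6], [-0.004, 0, 0.315, 0, 0, 0, 0.6], [-0.004, 0, 0.315, 0, 0, 0, 0], [-0.004, 0, 0.315, 0, 0, 0, 0], [-0.004, 0, 0.315, 0, 0, 0, 0], [-0.004, 0, 0.315, 0, 0, 0, 0], [-0.004, 0, 0.315, 0, 0, 0, 0]]
  grip_force: 100

```text
time: 40.35
ee_pos: [0.4709, -0.252, 0.0166]
eef_rot: [0.979, -0.204, 0.001, 0.001]
ft_force: [0.2, -0.3, 7.1]
gripper_width: 0.0254
grasp_force: 98.8
```

>>> send_rows:
  series:
    - [[0, 0, -0.1, 0, 0, 0, 0], [0, 0, -0.2, 0, 0, 0, 0], [0, 0, -0.3, 0, 0, -0.1, 0], [0, 0, -0.35, 0, 0, -0.3, 0], [0, 0, -0.35, 0, 0, -0.5, 0], [0, 0, -0.35, 0, 0, -0.7, 0], [0, 0, -0.35, 0, 0, -0.9, 0], [0, 0, -0.35, 0, 0, -0.9, 0]]

```text
time: 41.35
ee_pos: [0.4698, -0.2511, 0.1551]
eef_rot: [0.989, 0.146, 0.0, 0.0]
ft_force: [-0.0, 0.0, -2.5]
gripper_width: 0.025
grasp_force: 99.1
```

```bash
python3 - <<'E'
from h import *
incase(); print(env.get_obs()["ee_pos"]); plan(cp(-140,0,120),down(-38.95))
E
```

```text
t 41.35 case mm [-279.5 -115.2  155.1] F case [ 0.   0.  -2.5] w 25.0 gf 99
[ 0.46977102 -0.25109738  0.15513989]
shift [ 0.1265 -0.4343  0.0879] turn [ 1.000e-04 -1.000e-04 -7.602e-01] rows>= 4
```

>>> send_rows:
  series:
    - [[0.126, -0.12, 0.02, 0, 0, -0.2, 0], [0.126, -0.24, 0.04, 0, 0, -0.4, 0], [0.126, -0.36, 0.08, 0, 0, -0.6, 0], [0.126, -0.434, 0.088, 0, 0, -0.76, 0], [0.126, -0.434, 0.088, 0, 0, -0.76, 0], [0.126, -0.434, 0.16, 0, 0, -0.76, 0], [0.126, -0.434, 0.236, 0, 0, -0.76, 0], [0.126, -0.434, 0.236, 0, 0, -0.76, 0], [0.126, -0.434, 0.236, 0, 0, -0.76, 0], [0.126, -0.434, 0.236, 0, 0, -0.76, 0]]

```text
time: 42.6
ee_pos: [0.4688, -0.0713, 0.0617]
eef_rot: [0.902, 0.431, 0.001, 0.001]
ft_force: [-0.1, 0.6, -3.2]
gripper_width: 0.0249
grasp_force: 99.0
```

```bash
python3 - <<'E'
from h import *
incase(); plan(cp(-80,0.3,60.5),down(-38.95)); p=env.capture("wrist"); cv2.imwrite("pics/m.png",p["image"])
# straightness of held cartridge: nose & bands centre per row
g=cv2.cvtColor(p["image"],cv2.COLOR_BGR2HSV); m=(g[:,:,0]>8)&(g[:,:,0]<28)&(g[:,:,1]>120)
for r in range(100,260,4):
    c=np.flatnonzero(m[r]); 
    if len(c)>40: print(r,c.min(),c.max())
E
```

```text
t 42.6 case mm [-140.3   -1.5   61.7] F case [ 0.5  0.4 -3.2] w 24.9 gf 99
shift [ 0.1507 -0.0044  0.0032] turn [ 0.004  -0.0012  0.0008] rows>= 1
160 241 315
164 241 315
168 242 314
200 242 314
204 242 313
```

The held pose matches the green one (bands at rows 160/200, columns 241–315). Insert into bore1.

>>> send_rows:
  series:
    - [[0.03, -0.004, 0.003, 0, 0, 0, 0], [0.06, -0.004, 0.003, 0, 0, 0, 0], [0.09, -0.004, 0.003, 0, 0, 0, 0], [0.12, -0.004, 0.003, 0, 0, 0, 0], [0.15, -0.004, 0.003, 0, 0, 0, 0], [0.15, -0.004, 0.003, 0, 0, 0, 0], [0.15, -0.004, 0.003, 0, 0, 0, 0]]

```text
time: 43.52
ee_pos: [0.5039, -0.0229, 0.0593]
eef_rot: [0.902, 0.432, -0.0, -0.0]
ft_force: [-0.4, -1.1, -2.9]
gripper_width: 0.0247
grasp_force: 99.0
```

>>> send_rows:
  series:
    - [[0.01, 0, 0, 0, 0, 0, 0], [0.02, 0, 0, 0, 0, 0, 0], [0.03, 0, 0, 0, 0, 0, 0], [0.04, 0, 0, 0, 0, 0, 0], [0.05, 0, 0, 0, 0, 0, 0], [0.05, 0, 0, 0, 0, 0, 0]]

```text
time: 44.28
ee_pos: [0.5173, -0.007, 0.0596]
eef_rot: [0.902, 0.432, 0.001, 0.0]
ft_force: [1.1, 1.2, 0.4]
gripper_width: 0.0247
grasp_force: 99.6
```

```bash
python3 - <<'E'
from h import *
incase(); plan(cp(-25,0.3,60),down(-38.95))
E
```

```text
t 44.27 case mm [-59.8   1.2  59.6] F case [ 1.6 -0.1  0.4] w 24.7 gf 100
shift [ 0.087   0.0025 -0.0009] turn [ 0.0016 -0.0014  0.0019] rows>= 1
```

Low forces; continue.

>>> send_rows:
  series:
    - [[0.015, 0, -0.002, 0, 0, 0, 0], [0.03, 0, -0.002, 0, 0, 0, 0], [0.045, 0.001, -0.002, 0, 0, 0, 0], [0.06, 0.001, -0.002, 0, 0, 0, 0], [0.075, 0.001, -0.002, 0, 0, 0, 0], [0.086, 0.001, -0.002, 0, 0, 0, 0], [0.086, 0.001, -0.002, 0, 0, 0, 0]]

```text
time: 45.15
ee_pos: [0.5389, 0.0194, 0.0602]
eef_rot: [0.902, 0.432, 0.0, 0.0]
ft_force: [-0.4, -0.1, -2.6]
gripper_width: 0.0249
grasp_force: 99.4
```

```bash
python3 - <<'E'
from h import *
incase()
E
```

```text
t 45.15 case mm [-25.7   1.1  60.2] F case [-0.4  0.3 -2.6] w 24.9 gf 99
```

>>> send_rows:
  series:
    - [[0, 0, 0, 0, 0, 0, 0.4], [0, 0, 0, 0, 0, 0, 0.4], [0, 0, 0, 0, 0, 0, 0.4], [0, 0, -0.08, 0, 0, 0, 0.4], [0, 0, -0.13, 0, 0, 0, 0.4], [-0.06, 0, -0.13, 0, 0, 0, 0.45], [-0.116, 0, -0.13, 0, 0, 0, 0.45], [-0.116, 0, -0.08, 0, 0, 0, 0.45], [-0.116, 0, 0, 0, 0, 0, 0.45], [-0.116, 0, 0.03, 0, 0, 0, 0.45]]

```text
time: 46.4
ee_pos: [0.5087, -0.017, 0.047]
eef_rot: [0.902, 0.431, -0.001, -0.001]
ft_force: [-1.0, -0.1, 0.8]
gripper_width: 0.0383
grasp_force: 0.0
```

>>> send_rows:
  series:
    - [[0, 0, 0, 0, 0, 0, 0.45], [0, 0, 0, 0, 0, 0, 0], [0, 0, 0, 0, 0, 0, 0], [0, 0, 0, 0, 0, 0, 0], [0, 0, 0, 0, 0, 0, 0], [0, 0, 0, 0, 0, 0, 0]]
  grip_force: 80

```text
time: 47.15
ee_pos: [0.5101, -0.017, 0.0487]
eef_rot: [0.902, 0.432, 0.001, 0.001]
ft_force: [-0.7, -0.0, 5.0]
gripper_width: 0.017
grasp_force: 78.5
```

```bash
python3 - <<'E'
from h import *
incase()
E
```

```text
t 47.15 case mm [-72.1   0.5  48.7] F case [-0.5  0.5  5. ] w 17.0 gf 79
```

Gripped on the stub. Push 47 mm.

>>> send_rows:
  series:
    - [[0.015, 0, 0, 0, 0, 0, 0], [0.03, 0, 0, 0, 0, 0, 0], [0.045, 0, 0, 0, 0, 0, 0], [0.06, 0, 0, 0, 0, 0, 0], [0.075, 0, 0, 0, 0, 0, 0], [0.09, 0, 0, 0, 0, 0, 0], [0.103, 0, 0, 0, 0, 0, 0], [0.113, 0, 0, 0, 0, 0, 0], [0.118, 0, 0, 0, 0, 0, 0], [0.118, 0, 0, 0, 0, 0, 0]]

```text
time: 48.4
ee_pos: [0.5193, 0.0018, 0.0493]
eef_rot: [0.899, 0.437, -0.026, 0.0]
ft_force: [-45.7, -86.9, 37.9]
gripper_width: 0.017
grasp_force: 120.5
```

```bash
python3 - <<'E'
from h import *
incase()
E
```

```text
t 48.4 case mm [-51.8   5.3  49.3] F case [-96.3 -19.1  37.9] w 17.0 gf 121
```

>>> send_rows:
  series:
    - [[-0.04, 0, 0, 0, 0, 0, 0], [-0.068, 0, 0, 0, 0, 0, 0], [-0.068, 0, 0, 0, 0, 0, 0], [-0.068, 0, 0, 0, 0, 0, 0]]

```text
time: 48.9
ee_pos: [0.52, -0.0014, 0.0496]
eef_rot: [0.902, 0.432, -0.002, -0.001]
ft_force: [-5.4, -1.2, 18.1]
gripper_width: 0.0174
grasp_force: 96.2
```

```bash
python3 - <<'E'
from h import *
incase()
o=env.get_obs(); print(np.round(o["q"],3),np.round(o["joint_efforts"],1),o["torque"])
s=env.capture("scene"); t=env.capture("top")
w=env.capture("wrist"); cv2.imwrite("pics/n.png",w["image"])
E
```

```text
t 48.9 case mm [-53.7   2.7  49.6] F case [-4.4  3.5 18.1] w 17.4 gf 96
[-0.217  0.704  1.834 -0.002  0.608  0.461] [  0.3 -33.5  -8.2   0.5  -1.6   0.2] [-0.11914664  1.05717635  0.18093922]
```

View pics/n.png

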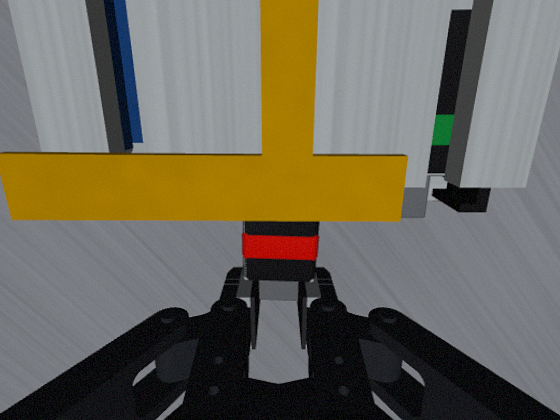

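The red cartridge stopped with its coil rear (row 280) about 42 mm out, the same place green jammed. There the coil's front edge enters the mouth chamfer with the tail sagging. So the tail must be held up while that edge passes. I'll regrip the coil, hold it at bore height and advance.

>>> send_rows:
  series:
    - [[-0.01, 0, 0, 0, 0, 0, 0.45], [-0.01, 0, 0, 0, 0, 0, 0.45], [-0.01, 0, 0, 0, 0, 0, 0.45], [-0.01, 0, -0.08, 0, 0, 0, 0.45], [-0.01, 0, -0.15, 0, 0, 0, 0.45], [0.06, 0, -0.15, 0, 0, 0, 0.45], [0.06, 0, -0.15, 0, 0, 0, 0.45], [0.06, 0, -0.15, 0, 0, 0, 0.45], [0.06, 0, -0.15, 0, 0, 0, 0.45]]

```text
time: 50.18
ee_pos: [0.5362, 0.017, 0.1076]
eef_rot: [0.902, 0.431, -0.001, -0.0]
ft_force: [0.1, -1.4, -0.2]
gripper_width: 0.0382
grasp_force: 0.0
```

```bash
python3 - <<'E'
from h import *
incase(); plan(cp(-30,0.8,59.5),down(-38.95))
p=env.capture("wrist")
h=cv2.cvtColor(p["image"],cv2.COLOR_BGR2HSV); m=((h[:,:,0]<5)|(h[:,:,0]>174))&(h[:,:,1]>150)&(h[:,:,2]>90)
ys,xs=np.nonzero(m[150:,150:420]); ys+=150; xs+=150
print(len(ys),[tocase(at_z(p,(u/560,v/420),.0705)) for u,v in ((xs.min(),np.median(ys)),(xs.max(),np.median(ys)),(np.median(xs),ys.min()),(np.median(xs),ys.max()))])
E
```

```text
t 50.17 case mm [-29.3   1.7 107.6] F case [-1.  -1.  -0.2] w 38.2 gf 0
shift [-0.0018  0.0024  0.1202] turn [-0.0017  0.0012  0.0015] rows>= 1
849 [array([-25.3,  14.6,  70.5]), array([-25.3, -12.5,  70.5]), array([-19.5,   1. ,  70.5]), array([-30.6,   1. ,  70.5])]
```

>>> send_rows:
  series:
    - [[-0.002, 0.002, 0.06, 0, 0, 0, 0.45], [-0.002, 0.002, 0.12, 0, 0, 0, 0.45], [-0.002, 0.002, 0.12, 0, 0, 0, 0.45], [-0.002, 0.002, 0.12, 0, 0, 0, 0.45], [-0.002, 0.002, 0.12, 0, 0, 0, 0], [-0.002, 0.002, 0.12, 0, 0, 0, 0], [-0.002, 0.002, 0.12, 0, 0, 0, 0], [-0.002, 0.002, 0.12, 0, 0, 0, 0]]
  grip_force: 100

```text
time: 51.22
ee_pos: [0.5377, 0.016, 0.0612]
eef_rot: [0.902, 0.432, 0.001, 0.001]
ft_force: [-1.3, -0.5, 6.2]
gripper_width: 0.0248
grasp_force: 98.1
```

```bash
python3 - <<'E'
from h import *
incase()
E
```

```text
t 51.23 case mm [-29.1  -0.1  61.2] F case [-1.2  0.7  6.2] w 24.8 gf 98
```

>>> send_rows:
  series:
    - [[0, 0, -0.003, 0, 0, 0, 0], [0, 0, -0.006, 0, 0, 0, 0], [0, 0, -0.006, 0, 0, 0, 0], [0, 0, -0.006, 0, 0, 0, 0]]

```text
time: 51.72
ee_pos: [0.537, 0.0162, 0.0623]
eef_rot: [0.902, 0.432, -0.0, -0.0]
ft_force: [-0.2, -0.4, -3.4]
gripper_width: 0.0249
grasp_force: 98.2
```

```bash
python3 - <<'E'
from h import *
incase()
E
```

```text
t 51.73 case mm [-29.3   0.5  62.3] F case [-0.4 -0.1 -3.4] w 24.9 gf 98
```

Tail is now carried (−3.4 N). Advance 6 mm.

>>> send_rows:
  series:
    - [[0.005, 0, 0, 0, 0, 0, 0], [0.01, 0, 0, 0, 0, 0, 0], [0.015, 0, 0, 0, 0, 0, 0], [0.015, 0, 0, 0, 0, 0, 0]]

```text
time: 52.22
ee_pos: [0.5412, 0.021, 0.0626]
eef_rot: [0.902, 0.432, 0.0, 0.0]
ft_force: [-0.0, 0.0, -1.9]
gripper_width: 0.0251
grasp_force: 98.2
```

```bash
python3 - <<'E'
from h import *
incase()
E
```

```text
t 52.23 case mm [-23.    0.3  62.6] F case [ 0.   0.  -1.9] w 25.1 gf 98
```

>>> send_rows:
  series:
    - [[0, 0, 0, 0, 0, 0, 0.4], [0, 0, 0, 0, 0, 0, 0.4], [0, 0, 0, 0, 0, 0, 0.4], [0, 0, -0.08, 0, 0, 0, 0.4], [0, 0, -0.13, 0, 0, 0, 0.4], [-0.06, 0, -0.13, 0, 0, 0, 0.45], [-0.088, 0, -0.08, 0, 0, 0, 0.45], [-0.088, 0, 0, 0, 0, 0, 0.45], [-0.088, 0, 0.03, 0, 0, 0, 0.45], [-0.088, 0, 0.03, 0, 0, 0, 0.45]]

```text
time: 53.48
ee_pos: [0.5186, -0.0064, 0.05]
eef_rot: [0.902, 0.432, -0.0, -0.0]
ft_force: [-0.8, -0.6, -0.7]
gripper_width: 0.0384
grasp_force: 0.0
```

>>> send_rows:
  series:
    - [[0, 0, 0, 0, 0, 0, 0.45], [0, 0, 0, 0, 0, 0, 0], [0, 0, 0, 0, 0, 0, 0], [0, 0, 0, 0, 0, 0, 0], [0, 0, 0, 0, 0, 0, 0], [0, 0, -0.003, 0, 0, 0, 0], [0, 0, -0.005, 0, 0, 0, 0], [0, 0, -0.005, 0, 0, 0, 0]]
  grip_force: 80

```text
time: 54.48
ee_pos: [0.5188, -0.0066, 0.0525]
eef_rot: [0.902, 0.432, 0.0, 0.0]
ft_force: [0.7, 0.8, -1.8]
gripper_width: 0.0166
grasp_force: 78.2
```

```bash
python3 - <<'E'
from h import *
incase()
E
```

```text
t 54.48 case mm [-58.5   0.4  52.5] F case [ 1.1 -0.  -1.8] w 16.6 gf 78
```

>>> send_rows:
  series:
    - [[0.015, 0, 0, 0, 0, 0, 0], [0.03, 0, 0, 0, 0, 0, 0], [0.045, 0, 0, 0, 0, 0, 0], [0.06, 0, 0, 0, 0, 0, 0], [0.06, 0, 0, 0, 0, 0, 0]]

```text
time: 55.1
ee_pos: [0.5347, 0.0127, 0.0526]
eef_rot: [0.902, 0.432, 0.001, 0.0]
ft_force: [1.0, 0.5, -1.5]
gripper_width: 0.0167
grasp_force: 78.1
```

```bash
python3 - <<'E'
from h import *
incase()
E
```

```text
t 55.1 case mm [-33.5   0.2  52.6] F case [ 1.  -0.5 -1.5] w 16.7 gf 78
```

>>> send_rows:
  series:
    - [[0.01, 0, 0, 0, 0, 0, 0], [0.02, 0, 0, 0, 0, 0, 0], [0.027, 0, 0, 0, 0, 0, 0], [0.027, 0, 0, 0, 0, 0, 0]]

```text
time: 55.6
ee_pos: [0.5406, 0.0206, 0.0525]
eef_rot: [0.902, 0.432, -0.0, 0.0]
ft_force: [-1.2, -0.1, -1.7]
gripper_width: 0.0168
grasp_force: 78.3
```

```bash
python3 - <<'E'
from h import *
incase()
E
```

```text
t 55.6 case mm [-23.7   0.5  52.5] F case [-0.8  0.8 -1.7] w 16.8 gf 78
```

>>> send_rows:
  series:
    - [[0, 0, 0, 0, 0, 0, 0.4], [0, 0, 0, 0, 0, 0, 0.4], [-0.03, 0, -0.06, 0, 0, 0, 0.4], [-0.07, 0, -0.1, 0, 0, 0, 0.3], [-0.07, 0, -0.1, 0, 0, 0, 0], [-0.07, 0, -0.1, 0, 0, 0, 0], [-0.07, 0, -0.05, 0, 0, 0, 0], [-0.07, 0, 0.011, 0, 0, 0, 0], [-0.07, 0, 0.011, 0, 0, 0, 0], [-0.07, 0, 0.011, 0, 0, 0, 0]]

```text
time: 56.85
ee_pos: [0.5234, -0.0011, 0.0482]
eef_rot: [0.902, 0.432, 0.0, 0.0]
ft_force: [-0.3, 0.7, 0.2]
gripper_width: 0.0001
grasp_force: 0.0
```

>>> send_rows:
  series:
    - [[0.015, 0, 0, 0, 0, 0, 0], [0.03, 0, 0, 0, 0, 0, 0], [0.04, 0, 0, 0, 0, 0, 0], [0.045, 0, 0, 0, 0, 0, 0], [0.05, 0, 0, 0, 0, 0, 0], [0.055, 0, 0, 0, 0, 0, 0], [0.06, 0, 0, 0, 0, 0, 0], [0.06, 0, 0, 0, 0, 0, 0]]

```text
time: 57.85
ee_pos: [0.5359, 0.0152, 0.0482]
eef_rot: [0.902, 0.433, -0.003, 0.0]
ft_force: [-4.7, -11.1, 4.4]
gripper_width: 0.0001
grasp_force: 6.0
```

```bash
python3 - <<'E'
from h import *
incase()
E
```

```text
t 57.85 case mm [-30.8   0.7  48.2] F case [-11.6  -3.3   4.4] w 0.1 gf 6
```

>>> send_rows:
  series:
    - [[0.004, 0, 0, 0, 0, 0, 0], [0.008, 0, 0, 0, 0, 0, 0], [0.008, 0, 0, 0, 0, 0, 0]]

```text
time: 58.22
ee_pos: [0.5358, 0.0155, 0.0482]
eef_rot: [0.901, 0.433, -0.006, 0.001]
ft_force: [-10.5, -20.9, 7.4]
gripper_width: 0.0001
grasp_force: 11.4
```

```bash
python3 - <<'E'
from h import *
incase()
E
```

```text
t 58.23 case mm [-30.7   1.   48.2] F case [-22.9  -4.9   7.4] w 0.1 gf 11
```

>>> send_rows:
  series:
    - [[-0.05, 0, 0, 0, 0, 0, 0.2], [-0.15, 0, -0.1, 0, 0, 0.1, 0.6], [-0.25, 0.05, -0.25, 0, 0, 0.3, 0.6], [-0.28, 0.15, -0.35, 0, 0, 0.5, 0.6], [-0.28, 0.25, -0.4, 0, 0, 0.7, 0.6], [-0.28, 0.35, -0.4, 0, 0, 0.9, 0.6], [-0.28, 0.35, -0.4, 0, 0, 0.9, 0.6], [-0.28, 0.35, -0.4, 0, 0, 0.9, 0.6]]

```text
time: 59.22
ee_pos: [0.5776, -0.1544, 0.2073]
eef_rot: [0.996, 0.093, -0.001, -0.001]
ft_force: [-0.5, 0.2, 0.1]
gripper_width: 0.0511
grasp_force: 0.0
```

```bash
python3 - <<'E'
from h import *
incase(); print(env.get_obs()["ee_pos"]); carts("top")
a=np.deg2rad(-39.2); g=np.array([.393,-.393])-.049*np.array([np.cos(a),np.sin(a)])
plan(np.r_[g,.14],down(-129.2))
E
```

```text
t 59.23 case mm [-136.5 -138.3  207.3] F case [-0.2  0.6  0.1] w 51.1 gf 0
[ 0.57759514 -0.15436945  0.20732232]
hue 109.0 conf 0.86 pose [ 0.3925 -0.3938] yaw 321.2 res 2.5 px 711 pca -39.3
hue 68.0 conf 0.75 pose [0.6174 0.0376] yaw 228.31 res 221.6 px 153 pca 49.8
shift [-0.6434  0.4079  0.1695] turn [-8.000e-04  2.300e-03  1.109e+00] rows>= 5
```

Red is home (same stop, 23 N). Now blue.

>>> send_rows:
  series:
    - [[-0.15, 0.1, 0, 0, 0, 0.2, 0.6], [-0.3, 0.2, 0, 0, 0, 0.4, 0.6], [-0.45, 0.3, 0.05, 0, 0, 0.6, 0.6], [-0.55, 0.35, 0.1, 0, 0, 0.8, 0.6], [-0.643, 0.408, 0.17, 0, 0, 1, 0.6], [-0.643, 0.408, 0.17, 0, 0, 1, 0.6], [-0.643, 0.408, 0.17, 0, 0, 1, 0.6], [-0.643, 0.408, 0.17, 0, 0, 1, 0.6]]

```text
time: 60.38
ee_pos: [0.3575, -0.3622, 0.1409]
eef_rot: [0.956, -0.294, 0.001, 0.0]
ft_force: [0.4, -0.7, -0.4]
gripper_width: 0.0512
grasp_force: 0.0
```

```bash
python3 - <<'E'
from h import *
incase(); p,o=carts()
v=min((x for x in o if 95<x[1]<125),key=lambda x:x[3])[0]; a=v[2]
g=v[:2]-.047*np.array([np.cos(a),np.sin(a)]); print(env.get_obs()["ee_pos"],g); plan(np.r_[g,.016],down(np.rad2deg(a)-90))
E
```

```text
t 60.38 case mm [-436.5  -97.7  140.9] F case [-0.3 -0.7 -0.4] w 51.2 gf 0
hue 108.0 conf 0.58 pose [ 0.3943 -0.3944] yaw 322.16 res 89.0 px 6273 pca -37.8
[ 0.35751699 -0.36231723  0.14084958] [ 0.35715971 -0.36558311]
shift [0.0033 0.0071 0.3121] turn [ 0.0004 -0.0021  0.0807] rows>= 2
```

>>> send_rows:
  series:
    - [[0.003, 0.006, 0.12, 0, 0, 0.1, 0.6], [0.003, 0.006, 0.22, 0, 0, 0.1, 0.6], [0.003, 0.006, 0.29, 0, 0, 0.1, 0.6], [0.003, 0.006, 0.312, 0, 0, 0.1, 0.6], [0.003, 0.006, 0.312, 0, 0, 0.1, 0.6], [0.003, 0.006, 0.312, 0, 0, 0.1, 0], [0.003, 0.006, 0.312, 0, 0, 0.1, 0], [0.003, 0.006, 0.312, 0, 0, 0.1, 0], [0.003, 0.006, 0.312, 0, 0, 0.1, 0], [0.003, 0.006, 0.312, 0, 0, 0.1, 0]]
  grip_force: 110

```text
time: 61.78
ee_pos: [0.3567, -0.3663, 0.0171]
eef_rot: [0.943, -0.332, 0.001, 0.001]
ft_force: [0.2, 1.2, 6.5]
gripper_width: 0.0248
grasp_force: 108.3
```

>>> send_rows:
  series:
    - [[0, 0, -0.1, 0, 0, 0, 0], [0, 0, -0.2, 0, 0, 0, 0], [0, 0, -0.3, 0, 0, -0.1, 0], [0, 0, -0.35, 0, 0, -0.3, 0], [0, 0, -0.35, 0, 0, -0.5, 0], [0, 0, -0.35, 0, 0, -0.7, 0], [0, 0, -0.35, 0, 0, -0.9, 0], [0, 0, -0.35, 0, 0, -1, 0], [0, 0, -0.35, 0, 0, -1, 0]]

```text
time: 62.9
ee_pos: [0.3557, -0.3653, 0.1557]
eef_rot: [0.999, 0.053, 0.0, 0.0]
ft_force: [0.7, -0.6, -3.4]
gripper_width: 0.0244
grasp_force: 108.7
```

```bash
python3 - <<'E'
from h import *
incase(); print(env.get_obs()["ee_pos"]); plan(cp(-130,46.3,130),down(-38.95))
E
```

```text
t 62.9 case mm [-440.1  -98.3  155.7] F case [-0.1 -0.9 -3.4] w 24.4 gf 109
[ 0.35565978 -0.36531712  0.15568115]
shift [ 0.2931 -0.8035  0.0641] turn [ 3.000e-04 -1.000e-04 -9.991e-01] rows>= 6
```

>>> send_rows:
  series:
    - [[0.04, -0.12, 0.02, 0, 0, -0.2, 0], [0.08, -0.25, 0.03, 0, 0, -0.4, 0], [0.13, -0.38, 0.04, 0, 0, -0.6, 0], [0.18, -0.5, 0.05, 0, 0, -0.8, 0], [0.23, -0.63, 0.064, 0, 0, -0.95, 0], [0.27, -0.75, 0.064, 0, 0, -1, 0], [0.293, -0.804, 0.064, 0, 0, -1, 0], [0.293, -0.804, 0.064, 0, 0, -1, 0], [0.293, -0.804, 0.064, 0, 0, -1, 0]]

```text
time: 64.03
ee_pos: [0.4382, -0.0339, 0.13]
eef_rot: [0.902, 0.431, 0.0, 0.0]
ft_force: [0.9, -0.1, -2.6]
gripper_width: 0.0251
grasp_force: 108.9
```

```bash
python3 - <<'E'
from h import *
incase(); plan(cp(-132,46.5,61.5),down(-38.95)); p=env.capture("wrist")
g=cv2.cvtColor(p["image"],cv2.COLOR_BGR2HSV); m=(g[:,:,0]>8)&(g[:,:,0]<28)&(g[:,:,1]>120)
for r in range(60,260,4):
    c=np.flatnonzero(m[r,200:360])+200
    if len(c)>40: print(r,c.min(),c.max())
E
```

```text
t 64.03 case mm [-130.4   45.8  130. ] F case [ 0.5 -0.8 -2.6] w 25.1 gf 109
shift [-0.0039 -0.0018  0.1712] turn [ 0.0014 -0.0001  0.0014] rows>= 2
124 237 313
128 237 313
132 237 298
164 239 313
168 239 313
```

>>> send_rows:
  series:
    - [[-0.004, -0.002, 0.07, 0, 0, 0.03, 0], [-0.004, -0.002, 0.14, 0, 0, 0.03, 0], [-0.004, -0.002, 0.171, 0, 0, 0.03, 0], [-0.004, -0.002, 0.171, 0, 0, 0.03, 0], [-0.004, -0.002, 0.171, 0, 0, 0.03, 0]]

```text
time: 64.7
ee_pos: [0.437, -0.0346, 0.0619]
eef_rot: [0.907, 0.421, 0.001, 0.001]
ft_force: [0.2, -0.3, -3.0]
gripper_width: 0.0246
grasp_force: 108.9
```

```bash
python3 - <<'E'
from h import *
incase(); plan(cp(-92,46.5,61.5),down(-38.95))
E
```

```text
t 64.7 case mm [-131.7   46.4   61.9] F case [-0.1 -0.3 -3. ] w 24.6 gf 109
shift [ 0.0993 -0.0026  0.0011] turn [ 0.002  -0.0007 -0.0287] rows>= 1
```

>>> send_rows:
  series:
    - [[0.025, -0.001, 0.001, 0, 0, 0, 0], [0.05, -0.001, 0.001, 0, 0, 0, 0], [0.075, -0.002, 0.001, 0, 0, 0, 0], [0.1, -0.002, 0.001, 0, 0, 0, 0], [0.11, -0.003, 0.001, 0, 0, 0, 0], [0.12, -0.003, 0.001, 0, 0, 0, 0], [0.13, -0.003, 0.001, 0, 0, 0, 0], [0.14, -0.003, 0.001, 0, 0, 0, 0], [0.14, -0.003, 0.001, 0, 0, 0, 0]]

```text
time: 65.82
ee_pos: [0.472, 0.0095, 0.061]
eef_rot: [0.907, 0.421, 0.0, 0.0]
ft_force: [0.0, 0.2, -3.2]
gripper_width: 0.0247
grasp_force: 108.9
```

```bash
python3 - <<'E'
from h import *
incase(); plan(cp(-24,46.5,61.5),down(-38.95))
E
```

```text
t 65.83 case mm [-75.5  46.9  61. ] F case [ 0.1  0.1 -3.2] w 24.7 gf 109
shift [ 0.1287 -0.0019 -0.0013] turn [ 0.0008 -0.0003 -0.0277] rows>= 1
```

>>> send_rows:
  series:
    - [[0.015, 0, 0, 0, 0, 0, 0], [0.03, 0, -0.001, 0, 0, 0, 0], [0.045, -0.001, -0.001, 0, 0, 0, 0], [0.06, -0.001, -0.001, 0, 0, 0, 0], [0.075, -0.001, -0.001, 0, 0, 0, 0], [0.09, -0.001, -0.001, 0, 0, 0, 0], [0.105, -0.002, -0.001, 0, 0, 0, 0], [0.118, -0.002, -0.001, 0, 0, 0, 0], [0.129, -0.002, -0.001, 0, 0, 0, 0], [0.129, -0.002, -0.001, 0, 0, 0, 0]]

```text
time: 67.08
ee_pos: [0.5047, 0.0495, 0.0614]
eef_rot: [0.907, 0.421, 0.0, 0.0]
ft_force: [-0.1, 0.1, -2.4]
gripper_width: 0.0248
grasp_force: 108.9
```

```bash
python3 - <<'E'
from h import *
incase()
E
```

```text
t 67.08 case mm [-23.7  46.6  61.4] F case [ 0.1  0.1 -2.4] w 24.8 gf 109
```

>>> send_rows:
  series:
    - [[0, 0, 0, 0, 0, 0, 0.4], [0, 0, 0, 0, 0, 0, 0.4], [0, 0, 0, 0, 0, 0, 0.4], [0, 0, -0.08, 0, 0, 0, 0.4], [0, 0, -0.13, 0, 0, 0, 0.4], [-0.06, 0, -0.13, 0, 0, -0.028, 0.45], [-0.088, 0.002, -0.08, 0, 0, -0.028, 0.45], [-0.088, 0.002, 0, 0, 0, -0.028, 0.45], [-0.088, 0.002, 0.028, 0, 0, -0.028, 0.45], [-0.088, 0.002, 0.028, 0, 0, -0.028, 0.45]]

```text
time: 68.32
ee_pos: [0.482, 0.022, 0.0497]
eef_rot: [0.902, 0.431, -0.0, -0.0]
ft_force: [-0.3, 0.0, 0.2]
gripper_width: 0.0383
grasp_force: 0.0
```

>>> send_rows:
  series:
    - [[0, 0, 0, 0, 0, 0, 0.45], [0, 0, 0, 0, 0, 0, 0], [0, 0, 0, 0, 0, 0, 0], [0, 0, 0, 0, 0, 0, 0], [0, 0, 0, 0, 0, 0, 0], [0, 0, -0.003, 0, 0, 0, 0], [0, 0, -0.005, 0, 0, 0, 0], [0, 0, -0.005, 0, 0, 0, 0]]
  grip_force: 80

```text
time: 69.32
ee_pos: [0.4822, 0.0219, 0.0521]
eef_rot: [0.902, 0.431, -0.0, 0.0]
ft_force: [1.3, 0.9, -1.4]
gripper_width: 0.0172
grasp_force: 78.2
```

```bash
python3 - <<'E'
from h import *
incase()
E
```

```text
t 69.33 case mm [-59.4  46.7  52.1] F case [ 1.5 -0.4 -1.4] w 17.2 gf 78
```

>>> send_rows:
  series:
    - [[0.015, 0, 0, 0, 0, 0, 0], [0.03, 0, 0, 0, 0, 0, 0], [0.045, 0, 0, 0, 0, 0, 0], [0.06, 0, 0, 0, 0, 0, 0], [0.06, 0, 0, 0, 0, 0, 0]]

```text
time: 69.95
ee_pos: [0.4981, 0.0411, 0.0522]
eef_rot: [0.902, 0.431, 0.001, 0.0]
ft_force: [0.0, 0.2, -1.2]
gripper_width: 0.0173
grasp_force: 78.2
```

```bash
python3 - <<'E'
from h import *
incase()
E
```

```text
t 69.95 case mm [-34.4  46.5  52.2] F case [ 0.1  0.1 -1.2] w 17.3 gf 78
```

Free. Finish the grip stroke, then release and do the closed-finger push.

>>> send_rows:
  series:
    - [[0.01, 0, 0, 0, 0, 0, 0], [0.02, 0, 0, 0, 0, 0, 0], [0.027, 0, 0, 0, 0, 0, 0], [0.027, 0, 0, 0, 0, 0, 0]]

```text
time: 70.45
ee_pos: [0.5046, 0.0492, 0.0522]
eef_rot: [0.902, 0.431, 0.001, 0.0]
ft_force: [-0.3, 0.6, -2.1]
gripper_width: 0.0171
grasp_force: 78.2
```

>>> send_rows:
  series:
    - [[0, 0, 0, 0, 0, 0, 0.4], [0, 0, 0, 0, 0, 0, 0.4], [-0.03, 0, -0.06, 0, 0, 0, 0.4], [-0.07, 0, -0.1, 0, 0, 0, 0.3], [-0.07, 0, -0.1, 0, 0, 0, 0], [-0.07, 0, -0.1, 0, 0, 0, 0], [-0.07, 0, -0.05, 0, 0, 0, 0], [-0.07, 0, 0.01, 0, 0, 0, 0], [-0.07, 0, 0.01, 0, 0, 0, 0], [-0.07, 0, 0.01, 0, 0, 0, 0]]

```text
time: 71.7
ee_pos: [0.4868, 0.0274, 0.0481]
eef_rot: [0.902, 0.431, 0.0, 0.0]
ft_force: [0.5, -0.3, -0.1]
gripper_width: 0.0001
grasp_force: 0.0
```

>>> send_rows:
  series:
    - [[0.015, 0, 0, 0, 0, 0, 0], [0.03, 0, 0, 0, 0, 0, 0], [0.04, 0, 0, 0, 0, 0, 0], [0.045, 0, 0, 0, 0, 0, 0], [0.05, 0, 0, 0, 0, 0, 0], [0.055, 0, 0, 0, 0, 0, 0], [0.06, 0, 0, 0, 0, 0, 0], [0.06, 0, 0, 0, 0, 0, 0]]

```text
time: 72.7
ee_pos: [0.4998, 0.0444, 0.0482]
eef_rot: [0.902, 0.432, -0.002, 0.0]
ft_force: [-5.5, -10.1, 4.3]
gripper_width: -0.0002
grasp_force: 5.5
```

```bash
python3 - <<'E'
from h import *
incase()
E
```

```text
t 72.7 case mm [-30.8  47.2  48.2] F case [-11.3  -2.1   4.3] w -0.2 gf 5
```

>>> send_rows:
  series:
    - [[0.004, 0, 0, 0, 0, 0, 0], [0.008, 0, 0, 0, 0, 0, 0], [0.008, 0, 0, 0, 0, 0, 0]]

```text
time: 73.08
ee_pos: [0.4995, 0.0449, 0.0482]
eef_rot: [0.902, 0.432, -0.005, 0.0]
ft_force: [-9.6, -20.3, 8.5]
gripper_width: -0.0001
grasp_force: 11.2
```

```bash
python3 - <<'E'
from h import *
incase()
E
```

```text
t 73.08 case mm [-30.6  47.7  48.2] F case [-21.9  -5.3   8.5] w -0.1 gf 11
```

>>> send_rows:
  series:
    - [[-0.06, 0, 0, 0, 0, 0, 0], [-0.1, 0, -0.1, 0, 0, 0, 0.3], [-0.1, 0, -0.25, 0, 0, 0, 0.5], [-0.1, 0, -0.4, 0, 0, 0, 0.5], [0, 0.05, -0.44, 0, 0, 0, 0.5], [0.12, 0.1, -0.44, 0, 0, 0, 0.5], [0.24, 0.115, -0.44, 0, 0, 0, 0.5], [0.24, 0.115, -0.44, 0, 0, 0, 0.5], [0.24, 0.115, -0.44, 0, 0, 0, 0.5], [0.24, 0.115, -0.44, 0, 0, 0, 0.5]]

```text
time: 74.32
ee_pos: [0.5986, 0.0935, 0.2239]
eef_rot: [0.903, 0.431, -0.001, -0.0]
ft_force: [0.0, -0.2, -0.3]
gripper_width: 0.0427
grasp_force: 0.0
```

```bash
python3 - <<'E'
from h import *
incase(); plan(cp(74,0.3,107),down(-38.95)); p=env.capture("wrist"); cv2.imwrite("pics/o.png",p["image"])
h=cv2.cvtColor(p["image"],cv2.COLOR_BGR2HSV); m=((h[:,:,0]<5)|(h[:,:,0]>174))&(h[:,:,1]>150)&(h[:,:,2]>90)
ys,xs=np.nonzero(m); print(len(ys),tocase(at_z(p,(xs.mean()/560,ys.mean()/420),.128)),xs.min(),xs.max())
E
```

```text
t 74.33 case mm [ 69.5   1.2 223.9] F case [-0.1 -0.1 -0.3] w 42.7 gf 0
shift [0.0115 0.0025 0.2923] turn [-0.001   0.0011 -0.001 ] rows>= 2
1116 [ 75.3  -0.3 128. ] 269 290
```

>>> send_rows:
  series:
    - [[0.012, 0.002, 0.1, 0, 0, 0, 0.5], [0.012, 0.002, 0.2, 0, 0, 0, 0.5], [0.012, 0.002, 0.292, 0, 0, 0, 0.5], [0.012, 0.002, 0.292, 0, 0, 0, 0.5], [0.012, 0.002, 0.292, 0, 0, 0, 0], [0.012, 0.002, 0.292, 0, 0, 0, 0], [0.012, 0.002, 0.292, 0, 0, 0, 0], [0.012, 0.002, 0.292, 0, 0, 0, 0]]
  grip_force: 40

```text
time: 75.38
ee_pos: [0.6044, 0.0972, 0.1094]
eef_rot: [0.902, 0.431, 0.001, 0.001]
ft_force: [-1.5, -1.0, 6.5]
gripper_width: 0.0157
grasp_force: 42.7
```

>>> send_rows:
  series:
    - [[0, 0.01, 0, 0, 0, 0, 0], [0, 0.02, 0, 0, 0, 0, 0], [0, 0.03, 0, 0, 0, 0, 0], [0, 0.04, 0, 0, 0, 0, 0], [0, 0.05, 0, 0, 0, 0, 0], [0, 0.055, 0, 0, 0, 0, 0], [0, 0.055, 0, 0, 0, 0, 0]]

```text
time: 76.25
ee_pos: [0.6211, 0.0837, 0.1094]
eef_rot: [0.902, 0.431, 0.001, 0.0]
ft_force: [-1.5, -0.3, 6.8]
gripper_width: 0.0156
grasp_force: 42.8
```

```bash
python3 - <<'E'
from h import *
incase()
E
```

```text
t 76.25 case mm [ 76.  -22.5 109.4] F case [-1.1  1.   6.8] w 15.6 gf 43
```

>>> send_rows:
  series:
    - [[0, 0.003, 0, 0, 0, 0, 0], [0, 0.006, 0, 0, 0, 0, 0], [0, 0.009, 0, 0, 0, 0, 0], [0, 0.009, 0, 0, 0, 0, 0]]

```text
time: 76.75
ee_pos: [0.6214, 0.0835, 0.1094]
eef_rot: [0.902, 0.431, -0.001, -0.002]
ft_force: [-6.9, 5.4, 9.5]
gripper_width: 0.0156
grasp_force: 43.3
```

```bash
python3 - <<'E'
from h import *
incase()
E
```

```text
t 76.75 case mm [ 76.  -22.8 109.4] F case [-0.1  8.8  9.5] w 15.6 gf 43
```

>>> send_rows:
  series:
    - [[0, 0.004, 0, 0, 0, 0, 0], [0, 0.004, 0, 0, 0, 0, 0], [0, -0.008, 0, 0, 0, 0, 0.4], [0, -0.008, 0, 0, 0, 0, 0.4], [0, -0.008, 0, 0, 0, 0, 0.4], [0, -0.008, -0.15, 0, 0, 0, 0.4], [0, -0.008, -0.3, 0, 0, 0, 0.4], [-0.2, -0.008, -0.4, 0, 0, 0, 0.4], [-0.4, -0.008, -0.4, 0, 0, 0, 0.4], [-0.4, -0.008, -0.4, 0, 0, 0, 0.4]]

```text
time: 78.0
ee_pos: [0.5191, -0.0431, 0.2682]
eef_rot: [0.903, 0.43, 0.0, 0.001]
ft_force: [0.7, -0.4, 0.5]
gripper_width: 0.0342
grasp_force: 0.0
```

>>> send_rows:
  series:
    - [[0, 0, 0, 0, 0, 0, 0.4], [0, 0, 0, 0, 0, 0, 0.4]]

```text
time: 78.25
ee_pos: [0.5209, -0.0413, 0.2675]
eef_rot: [0.903, 0.43, 0.001, 0.0]
ft_force: [0.7, -0.4, -0.4]
gripper_width: 0.0344
grasp_force: 0.0
```

```bash
python3 - <<'E'
from h import *
incase(); p=env.capture("wrist"); t=env.capture("top")
h=cv2.cvtColor(p["image"],cv2.COLOR_BGR2HSV); m=((h[:,:,0]<5)|(h[:,:,0]>174))&(h[:,:,1]>150)&(h[:,:,2]>90)
n,l,s,c=cv2.connectedComponentsWithStats(m.astype(np.uint8))
for i in range(1,n):
    if s[i,4]>80: print(s[i],tocase(at_z(p,(c[i][0]/560,c[i][1]/420),.128)))
im=np.zeros((600,800,3),np.uint8); im[:420,:560]=p["image"]; im[420:600,:240]=t["image"][180:360,70:310]
im[420:600,240:480]=env.capture("scene")["image"][150:330,210:450]
cv2.imwrite("pics/q.png",im)
E
```

```text
t 78.25 case mm [-84.2 -23.1 267.5] F case [ 0.2 -0.8 -0.4] w 34.4 gf 0
[267   0  21  12 244] [ 57.4 -23.4 128. ]
[246  71  11  11 117] [ 11.5  -3.8 128. ]
```

View pics/q.png

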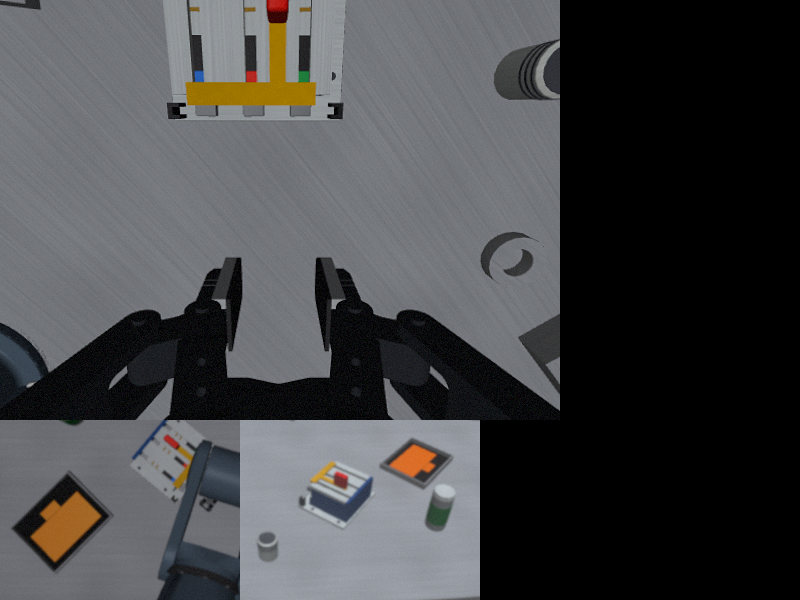

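All three cartridges sit level in their bores (blue, red and green bands at row 76, equal stubs at row 110). The lock is closed with the grip at y = −23, the guard lies flat in the tray, and the bystanders are where they were. Handing in.

```bash
python3 -c "
from plant import env
print(env.sign_off())"
```

```text
the job is handed in; nothing more can be done
None
```

The job is handed in at about 78 s: guard plate flat in the tray, all three cartridges home against their stops, and the lock slid back to its closed end stop. Two cartridges jammed partway and were worked free; the highest force I read was about 105 N at the wrist, under the 120 N limit but only sampled at the end of each move.

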